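# Walk the dry-block heater into its parking frame and stand the probe in it

## Task

The dry-block heater is too heavy to lift, so walk it forward into the yellow taped frame: push its two red rear bumpers in turn, the left one first, then the right, with each of these two pushes swinging that side some 2.5 cm ahead of the other (as seen along the frame), and go on until it rests square and wholly inside the tape. Only then take the orange-handled probe from its blue stand and drop it, stem down, to the bottom of the wide well in the heater's top. Keep off the control panel between the bumpers, do not tip the heater, and leave the glassware, bottles and can where they stand.

Things in the scene. Friction and masses are not known exactly. Their poses are not given: they have to be found in the camera images.
- heater: Dry-block heater: white box, blue base, red rubber corner bumpers, metal top; over the bumpers 126 mm deep (x) and 164 mm wide (y), 77 mm tall. About 1.9 kg, rubber feet: too heavy and wide to grip. Pushed ahead on one rear bumper (8 to 18 N) it swings about a point some 135 mm from its middle, past its other side. Origin: centre of underside; x ahead (away from its panel), y to its left, z up.
- heater_left_bumper (a point): Centre of the rear face of the heater's left rear bumper (red rubber, on the side facing the robot, +y side): a flat upright face 44 mm wide and 50 mm tall, its middle 37 mm above the worktop, 60 mm left of the heater's middle and 63 mm behind it. Same axes as the heater.
- heater_right_bumper (a point): The same on the right rear bumper, 60 mm to the right (-y) of the heater's middle.
- panel: The heater's delicate control panel: a grey plate with a green display, 70 mm wide and 40 mm tall, in the middle of the rear face between the two rear bumpers, set 5 mm ahead of the bumpers' faces. Origin at its centre.
- bay: The parking frame: yellow tape flat on the worktop, 156 mm (x) by 194 mm (y) inside the 12 mm wide tape: 15 mm free on each side of a well parked heater. Origin: its centre on the worktop; x points ahead, the way the heater is to be walked. The heater starts 95 to 120 mm behind its centre, nearly in line.
- bay_diagonal (a point): A reference direction only, with nothing to see: the frame's centre, with axes turned 45 degrees anticlockwise (from above) from those of the frame.
- well_mouth (a point): Centre of the mouth of the wide round well in the heater's metal top plate: 21 mm across, 57 mm deep, mouth 77 mm above the worktop when the heater stands flat, 12 mm ahead and 34 mm left of the heater's middle. (The four small dark discs on the right half are not holes.)
- well_floor (a point): Centre of the floor of that well, 20 mm above the heater's underside.
- probe_grip (a point): Middle of the orange handle of the temperature probe: the handle is an upright cylinder 22 mm across and 50 mm tall on top of a steel stem 10 mm across and 112 mm long; 60 g. z points up along the probe. It stands upright in the stand, within a few degrees, the handle's middle about 147 mm above the worktop.
- probe_tip (a point): The flat lower end of the probe's stem, 137 mm below the handle's middle.
- stand: The probe's stand: a fixed blue block 70 by 70 by 60 mm tall with one hole 14 mm across and 50 mm deep in its top. Origin: centre of its underside. It stands to the left or to the right of the frame.
- flask: Bystander, to be left alone: clear conical glass flask, 113 mm tall, 74 mm wide at the foot. Origin: centre of its underside.
- jar: Bystander, to be left alone: amber glass jar with a blue cap, 64 mm across, 120 mm tall, standing beyond the far side of the taped frame. Origin: centre of its underside.
- beaker: Bystander, to be left alone: clear glass beaker, 72 mm across, 90 mm tall. Origin: centre of its underside.
- washbottle: Bystander, to be left alone: white plastic bottle with a red cap, 60 mm across, 150 mm tall. Origin: centre of its underside.
- can: Bystander, to be left alone: metal can with a paper label, 60 mm across, 100 mm tall. Origin: centre of its underside.

How it is judged:
By the outcome, as a careful person would: the job done as asked, in the order asked, and still so for the second after the job is handed in, with the robot touching nothing.
It also fails if it takes over 72 s, if anything falls off the work surface, if the arm or the gripper's body presses on something with over 40 N, if the wrist force passes 120 N, or if a joint passes its speed limit or range.

## Robot

A 6-joint arm with a two-finger parallel gripper is mounted at the origin on the work surface. World frame = base frame: x ahead of the robot, y to its left, z up, the work surface at z = 0. Lengths are in m, angles in rad, forces in N, time in s.
With the tool pointing down it reaches from about 0.35 to 0.95 m from the base axis. Payload 17.4 kg.
Tool frame: the origin (TCP) lies between the finger pads; the fingertips stand 25 mm ahead of it and the grasp point (between the pads) lies 6 mm ahead of it (tcp_to_tips is the distance from the TCP to the fingertips, in m); z points along the fingers, y is the direction in which the jaws open and shut (so a half turn about z gives the same grasp; the last joint's range is limited). The gripper opens to 93 mm and grips with 3 to 60 N. Pads are 15 mm wide; open, the fingers measure 128 mm over their backs; the gripper's body (75 mm by 188 mm) begins 65 mm behind the grasp point.
Start: joints at [1.306, 0.116, 1.442, -0, 1.584, -0.038], TCP at [0.152, 0.658, 0.244] pointing down, gripper open.
Joint ranges: [-2.83, 2.83], [-0.83, 2.19], [0.07, 2.5], [-1.14, 4.28], [0.01, 3], [-2.97, 2.97]. Speed limits (rad/s): [1.89, 1.89, 2.22, 3.14, 3.14, 3.14].

## Interface

Orientations are given as a rotation vector (axis times angle).
In Python, from bench import observe, snapshot, sign_off, tcp_to_tips gives the robot as it stands.
- The arm moves only by the tool send_rows, never from a script. Its argument "steps" is a list of rows, each a list of 5 numbers: the shift along the world's x, y, z in cm, then the turn about the world's z in degrees, then the finger opening in cm, from 0 to 9.3. A call has 1 to 12 rows; each row shifts and turns the commanded pose from where the row before left it; what a row does not reach is not made up. A row lasts 1/8 s, in which the tool goes at most 62.5 mm and 10.7 degrees, less where a joint would pass 70% of its speed; a pose out of reach is approached as far as the arm can. A call with a gripper value outside its range is refused whole. The fingers move at their own pace and stop on an object; "grip_force" is the grip in N (left out, the last holds). Time passes only in rows, so rows that do not move let the fingers close. It gives the time, the measured TCP pose, the force and the opening at its end, in the units of the state.
- observe(): the state, without advancing time (a new reading comes with each control period).
- snapshot(name): name is "scene" or "top" or "wrist"; returns a dict with "color" (480x640x3 uint8, blue, green, red), "range_z" (480x640 float32, m along the optical axis (not along the pixel's ray), 0 where there is no reading), "fx", "fy", "cx", "cy" (pixels), "world_from_camera" (4x4, takes a point from camera to world coordinates). Camera axes: x right, y up, looking along -z (the intrinsics and any distortion apply to the point x, -y, -z); pixel columns grow to the right and rows downward; lengths in m; the calibration is good to about 2 mm. A picture is of the moment at which its call begins.
- sign_off(): hands the job in, once; it reports no verdict.
The state is a dict: "clock": time; "joint_positions": joint angles; "joint_velocities": joint speeds; "effort": joint torques, N m; "tool_pos": TCP position; "ee_rot": TCP orientation; "contact_force": force on the tool from outside, world axes, zero at the start; "torque": the same for the moment, N m; "finger_gap": finger opening in m.
Only numpy, scipy, OpenCV 4.12 (cv2) and the standard library are available. Lean on these libraries where they do the work, as an engineer would, in place of code of your own. Each camera call takes 0.05 s, during which the arm holds its last target.

## Working session

There is one attempt and no reset: what is moved stays moved. The work goes in short steps, Python scripts to look and compute and a tool call to move; the robot and the scene stay as the last step left them, time stands still between calls to the robot, and variables do not carry over. Pictures are saved under pics/ and viewed, and the job is handed in when it is done.

Besides the shell and the picture viewer there is one more tool, called by a JSON object that holds its "name" and its "arguments", one argument or row to a line. send_rows: Moves the arm, as the interface text tells. Its arguments: {"type":"object","properties":{"steps":{"type":"array","items":{"type":"array","items":{"type":"number"}}},"grip_force":{"type":"number"}},"required":["steps"]}

```bash
ls; mkdir -p pics
python3 - <<'E'
from bench import *
import cv2
print(observe(), tcp_to_tips)
for n in ("scene","top"):
    s=snapshot(n); cv2.imwrite(f"pics/{n}0.png",s["color"]); print(n,s["fx"],s["cx"],s["cy"],s["world_from_camera"].round(3).tolist(),[k for k in s])
E
```

```text
pics
{'clock': 0.0, 'joint_positions': array([ 1.30619889e+00,  1.16442361e-01,  1.44225211e+00,  1.52593368e-05,
        1.58401749e+00, -3.77810166e-02]), 'joint_velocities': array([ 1.43776805e-03, -6.26518583e-04,  1.36884497e-04, -7.92967317e-05,
        1.68770818e-03,  1.57151879e-04]), 'effort': array([-3.44960963e-04, -7.21260881e+01, -6.22597218e+01,  7.80584011e-02,
        2.39384570e-02, -1.22562428e-04]), 'tool_pos': array([0.15173645, 0.65753839, 0.24294276]), 'ee_rot': array([-3.55498036e-01, -3.12122869e+00,  1.73443622e-03]), 'contact_force': array([ 0.65904395,  0.3348785 , -0.72562523]), 'torque': array([ 0.0176665 ,  0.00775271, -0.02613218]), 'finger_gap': 0.09314015875171222} 0.025
scene 466.4624255495935 317.5188794383464 236.30630005126366 [[0.579, -0.556, 0.596, 1.198], [0.816, 0.396, -0.422, -0.349], [-0.002, 0.73, 0.683, 0.772], [0.0, 0.0, 0.0, 1.0]] ['color', 'range_z', 'fx', 'fy', 'cx', 'cy', 'world_from_camera']
top 528.4154842928383 321.5389886197374 244.8673283732458 [[-0.017, 0.975, -0.221, 0.361], [-1.0, -0.016, 0.006, 0.092], [0.002, 0.221, 0.975, 1.316], [0.0, 0.0, 0.0, 1.0]] ['color', 'range_z', 'fx', 'fy', 'cx', 'cy', 'world_from_camera']
```

View pics/scene0.png

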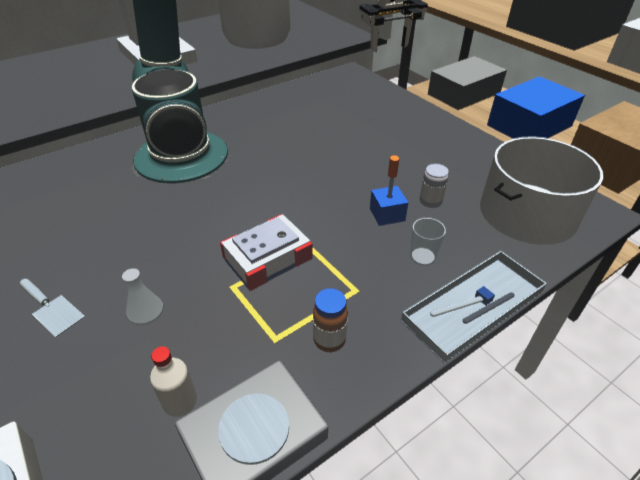

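View pics/top0.png

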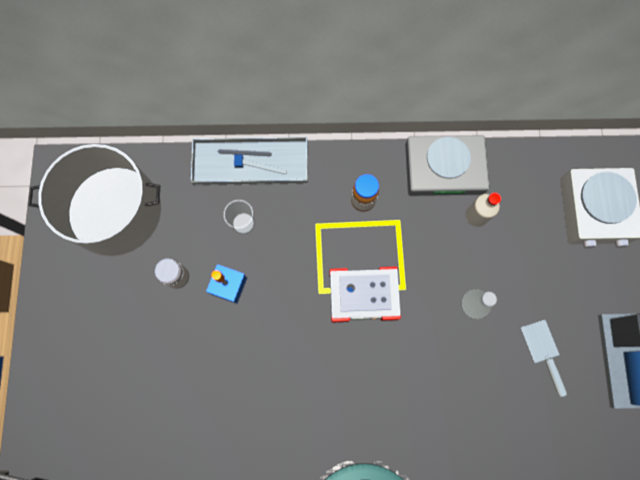

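```bash
cat > h.py <<'E'
from bench import *
import cv2, numpy as np
def ray(s,u,v):
    u=np.asarray(u,float);v=np.asarray(v,float)
    d=np.stack([(u-s["cx"])/s["fx"],-(v-s["cy"])/s["fy"],-np.ones_like(u)],-1)
    T=s["world_from_camera"]; return T[:3,3],d@T[:3,:3].T
def onz(s,u,v,z):
    o,d=ray(s,u,v); t=(z-o[2])/d[...,2]; return o+d*t[...,None]
def proj(s,P):
    T=np.linalg.inv(s["world_from_camera"]); p=np.asarray(P)@T[:3,:3].T+T[:3,3]
    return np.stack([s["cx"]-s["fx"]*p[...,0]/p[...,2], s["cy"]+s["fy"]*p[...,1]/p[...,2]],-1)
def cloud(s,m=None):
    v,u=np.nonzero((s["range_z"]>0) if m is None else (m&(s["range_z"]>0)))
    o,d=ray(s,u,v); return o+d*s["range_z"][v,u][:,None],u,v
def crop(s,u0,v0,w,h,k,name,grid=10):
    im=cv2.resize(s["color"][v0:v0+h,u0:u0+w],None,fx=k,fy=k,interpolation=cv2.INTER_CUBIC)
    for u in range(-(-u0//grid)*grid,u0+w,grid):
        cv2.line(im,((u-u0)*k,0),((u-u0)*k,6),(255,0,255),1); cv2.putText(im,str(u),((u-u0)*k,16),0,.35,(255,0,255))
    for v in range(-(-v0//grid)*grid,v0+h,grid):
        cv2.line(im,(0,(v-v0)*k),(6,(v-v0)*k),(255,0,255),1); cv2.putText(im,str(v),(8,(v-v0)*k+4),0,.35,(255,0,255))
    cv2.imwrite("pics/"+name,im)
E
python3 - <<'E'
from h import *
s=snapshot("top"); crop(s,300,205,120,130,5,"topc1.png")
crop(s,140,190,120,120,5,"topc2.png")
c=s["color"].astype(int)
ym=(c[...,2]>150)&(c[...,1]>150)&(c[...,0]<80)
P,u,v=cloud(s,ym); k=(u>300)&(u<420); print(k.sum(),P[k].min(0),P[k].max(0),np.median(P[k,2]))
P=onz(s,u[k],v[k],0.0); print(P.min(0),P.max(0),cv2.minAreaRect(P[:,:2].astype(np.float32)*1000))
P,u,v=cloud(s); 
k=(P[:,2]>0.068)&(P[:,2]<.086)&(u>310)&(u<420)&(v>255)&(v<330)
print(k.sum(),np.median(P[k,2]),cv2.minAreaRect(P[k][:,:2].astype(np.float32)*1000))
s=snapshot("scene"); crop(s,210,205,160,140,5,"scc1.png"); crop(s,350,140,110,120,6,"scc2.png")
E
```

```text
954 [ 0.53680918 -0.12293793 -0.00692314] [0.72231202 0.09771724 0.00900972] 0.0013153662540029698
[ 0.53758335 -0.12247554  0.        ] [0.72136291 0.09772906 0.        ] ((628.7373657226562, -12.454811096191406), (179.58477783203125, 217.01304626464844), 1.742835283279419)
1957 0.07704505795972794 ((523.114990234375, -15.481643676757812), (114.99893951416016, 158.93272399902344), 1.845030665397644)
```

View pics/topc1.png

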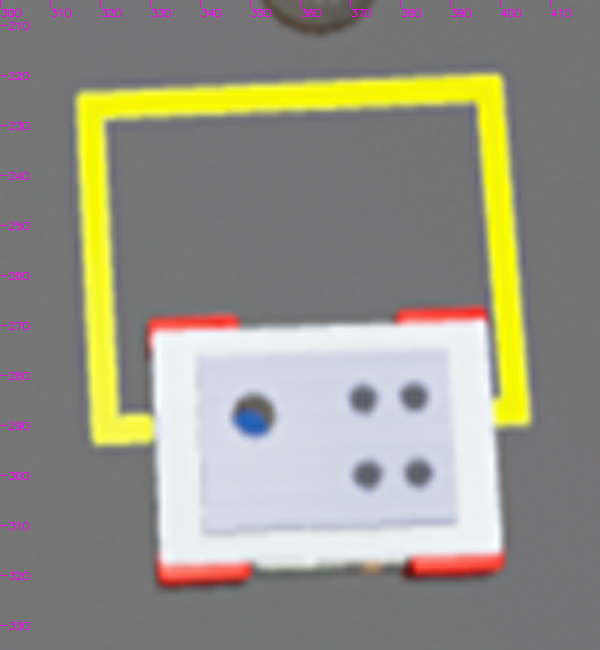

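View pics/scc1.png

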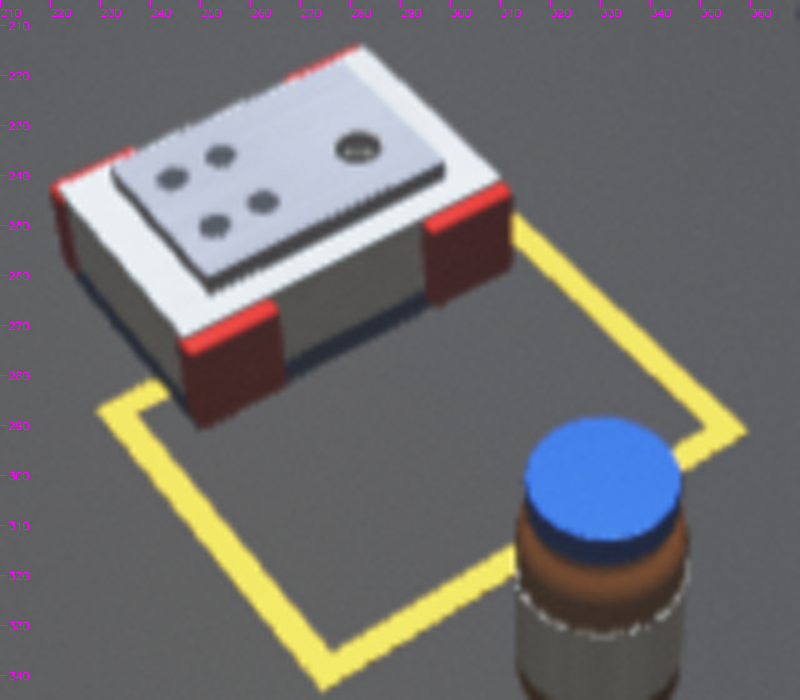

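View pics/topc2.png

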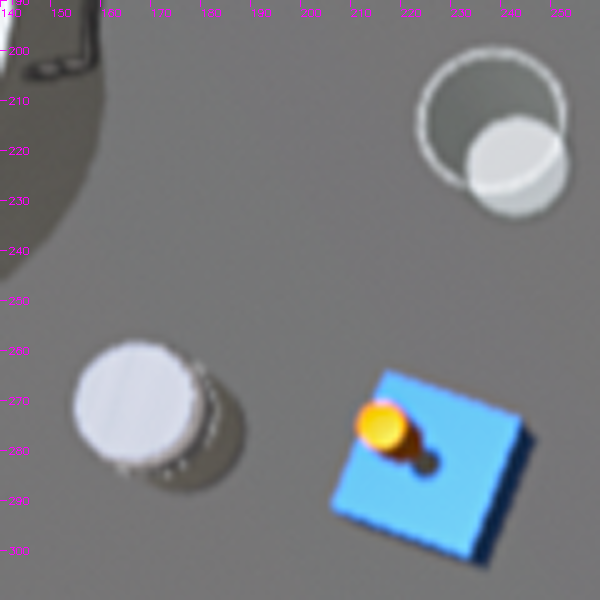

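View pics/scc2.png

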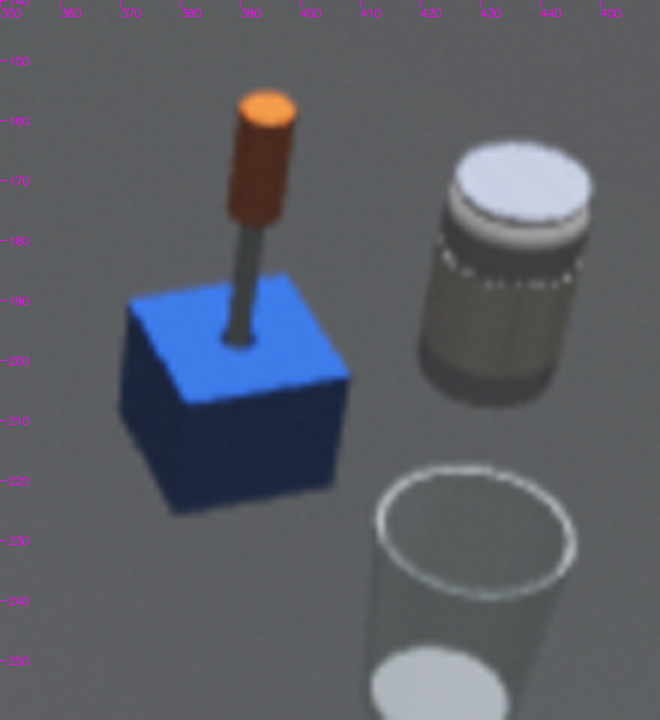

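```bash
cat >> h.py <<'E'
from scipy.optimize import least_squares
def fitline(p):
    vx,vy,x,y=cv2.fitLine(p.astype(np.float32),cv2.DIST_HUBER,0,1e-4,1e-4).ravel(); return np.array([vx,vy]),np.array([x,y])
def bayfit(s,sub=4,zt=0.0):
    c=s["color"].astype(int)
    w=np.clip((np.minimum(c[...,2],c[...,1])-c[...,0]-20)/150,0,1)
    v,u=np.nonzero(w>0.3); P=onz(s,u,v,zt)[:,:2]; k=(abs(P[:,0]-.63)<.13)&(abs(P[:,1])<.16)
    P=P[k]; W=w[v,u][k]
    # centreline rect half sizes 84,103
    def f(p):
        R=np.array([[np.cos(p[2]),-np.sin(p[2])],[np.sin(p[2]),np.cos(p[2])]])
        q=(P-p[:2])@R; a=abs(q)-[.084,.103]
        ins=np.maximum(a[:,0],a[:,1]); 
        d=np.where((a[:,0]<0)|(a[:,1]<0),ins,np.hypot(a[:,0],a[:,1]))
        return np.clip(d,-.02,.02)*W*1000
    r=least_squares(f,[.629,-.0125,.03],loss="soft_l1",f_scale=3); return r.x,np.sqrt((r.fun**2).mean())
E
python3 - <<'E'
from h import *
for n in("top","scene"):
    s=snapshot(n); p,e=bayfit(s); print(n,p,np.degrees(p[2]),e)
    P,u,v=cloud(s); k=(abs(P[:,0]-.52)<.1)&(abs(P[:,1]+.015)<.12)&(P[:,2]>.02)
    h,b=np.histogram(P[k,2],np.arange(.02,.1,.004)); print(list(zip(b.round(3),h)))
    for lo,hi in((.02,.1),(.073,.082),(.062,.071)):
        m=k&(P[:,2]>lo)&(P[:,2]<hi); print(lo,m.sum(),np.median(P[m],0),np.percentile(P[m],[1,99],0).round(4).tolist(),cv2.minAreaRect(P[m][:,:2].astype(np.float32)*1000))
E
```

```text
top [ 0.62856275 -0.01222703  0.029996  ] 1.7186439678253602 3.3993507086664017
[(np.float64(0.02), np.int64(17)), (np.float64(0.024), np.int64(13)), (np.float64(0.028), np.int64(13)), (np.float64(0.032), np.int64(8)), (np.float64(0.036), np.int64(14)), (np.float64(0.04), np.int64(13)), (np.float64(0.044), np.int64(24)), (np.float64(0.048), np.int64(14)), (np.float64(0.052), np.int64(18)), (np.float64(0.056), np.int64(92)), (np.float64(0.06), np.int64(503)), (np.float64(0.064), np.int64(742)), (np.float64(0.068), np.int64(261)), (np.float64(0.072), np.int64(492)), (np.float64(0.076), np.int64(995)), (np.float64(0.08), np.int64(246)), (np.float64(0.084), np.int64(6)), (np.float64(0.088), np.int64(0)), (np.float64(0.092), np.int64(0))]
0.02 3471 [ 0.52089653 -0.01503954  0.07212648] [[0.4633, -0.0946, 0.0295], [0.5866, 0.0637, 0.0824]] ((526.05615234375, -16.068405151367188), (126.5840835571289, 164.50428771972656), 1.115716814994812)
0.073 1637 [ 0.52392908 -0.01729253  0.07748891] [[0.4842, -0.0746, 0.0732], [0.5675, 0.043, 0.0818]] ((520.3397827148438, -16.40401840209961), (96.19159
[... 927 characters left out ...]
, np.int64(0)), (np.float64(0.088), np.int64(0)), (np.float64(0.092), np.int64(0))]
0.02 3913 [ 0.55609101 -0.02827463  0.06513576] [[0.4698, -0.0959, 0.0212], [0.5911, 0.064, 0.079]] ((527.4177856445312, -14.736244201660156), (129.71151733398438, 164.66824340820312), 0.800403892993927)
0.073 1478 [ 0.52802247 -0.01872607  0.07645441] [[0.4843, -0.0742, 0.0734], [0.5693, 0.0442, 0.0795]] ((526.164306640625, -15.144851684570312), (89.2601547241211, 120.75080108642578), 0.7673683166503906)
0.062 1062 [ 0.56478326 -0.04216569  0.06474034] [[0.4709, -0.0945, 0.0622], [0.5873, 0.0649, 0.0706]] ((528.8861083984375, -14.539344787597656), (124.51021575927734, 161.51251220703125), 1.0685126781463623)
```

{"name": "send_rows", "arguments": {
  "steps": [
    [2.2,-5,-0.5,-6.2,0],
    [2.2,-5,-0.5,-6.2,0],
    [2.2,-5,-0.5,-6.2,0],
    [2.2,-5,-0.5,-6.2,0],
    [2.2,-5,-0.5,-6.2,0],
    [2.2,-5,-0.5,-6.2,0],
    [2.2,-5,-0.5,-6.2,0],
    [2.2,-5,-0.5,-6.2,0],
    [2.2,-5,-0.5,-6.2,0],
    [2.2,-5,-0.5,-6.2,0],
    [2.2,-5,-0.5,-6.2,0],
    [2.2,-5,-0.5,-6.2,0]
  ],
  "grip_force": 10
}}

```text
clock: 1.8
tool_pos: [0.4161, 0.0559, 0.1838]
ee_rot: [2.174, 2.267, 0.001]
contact_force: [1.0, 0.9, 0.2]
finger_gap: 0.0006
```

```bash
cat >> h.py <<'E'
def st():
    from scipy.spatial.transform import Rotation as R
    o=observe(); M=R.from_rotvec(o["ee_rot"]).as_matrix()
    print("t",round(o["clock"],2),"tcp",o["tool_pos"].round(4),"jawyaw",np.degrees(np.arctan2(M[1,1],M[0,1])).round(2),"tilt",np.degrees(np.arccos(-M[2,2])).round(2),"F",o["contact_force"].round(2),"gap",round(o["finger_gap"],4),"q",o["joint_positions"].round(2))
    return o
E
python3 -c "from h import *;st()"
```

```text
t 1.8 tcp [0.4161 0.0559 0.1838] jawyaw 2.4 tilt 0.06 F [0.96 0.89 0.19] gap 0.0006 q [ 0.07 -0.45  2.04  0.    1.56  0.03]
```

{"name": "send_rows", "arguments": {
  "steps": [
    [0,-0.3,-3,-0.4,0],
    [0,-0.3,-3,-0.4,0],
    [0,-0.3,-3,-0.4,0],
    [0,-0.2,-3,0,0],
    [0,0,-2.2,0,0],
    [0.5,0,0,0,0],
    [0.5,0,0,0,0],
    [0.2,0,0,0,0],
    [0,0,0,0,0]
  ]
}}

```text
clock: 2.92
tool_pos: [0.4282, 0.0467, 0.0422]
ee_rot: [2.194, 2.248, 0.001]
contact_force: [-0.6, -0.5, -0.9]
finger_gap: 0.0002
```

Run:
```python
from h import *
st()
s=snapshot("top"); crop(s,300,205,120,130,5,"t1.png")
s=snapshot("wrist"); cv2.imwrite("pics/w1.png",s["color"])
```

```text
t 2.92 tcp [0.4282 0.0467 0.0422] jawyaw 1.41 tilt 0.04 F [-0.56 -0.53 -0.91] gap 0.0002 q [ 0.05 -0.31  2.17  0.    1.28  0.02]
```

View pics/t1.png

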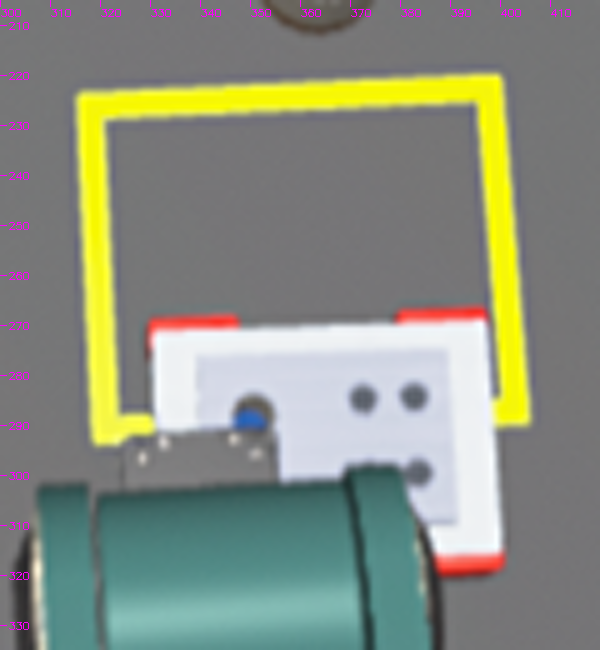

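View pics/w1.png

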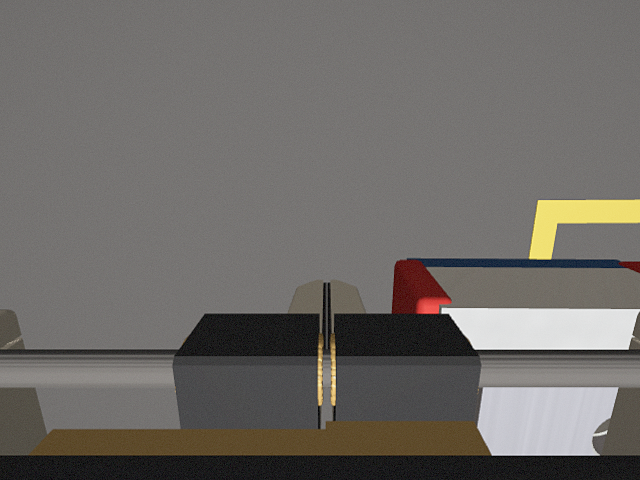

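{"name": "send_rows", "arguments": {
  "steps": [
    [0.4,0,0,0,0],
    [0.4,0,0,0,0],
    [0.4,0,0,0,0],
    [0.4,0,0,0,0]
  ]
}}

```text
clock: 3.52
tool_pos: [0.4441, 0.0467, 0.0416]
ee_rot: [-2.194, -2.248, 0.0]
contact_force: [-0.8, 0.2, 0.1]
finger_gap: 0.0004
```

Run:
```python
from h import *
st()
s=snapshot("wrist"); cv2.imwrite("pics/w2.png",s["color"])
```

```text
t 3.52 tcp [0.4441 0.0467 0.0416] jawyaw 1.41 tilt 0.01 F [-0.85  0.19  0.07] gap 0.0004 q [ 0.05 -0.27  2.14 -0.    1.27  0.02]
```

View pics/w2.png

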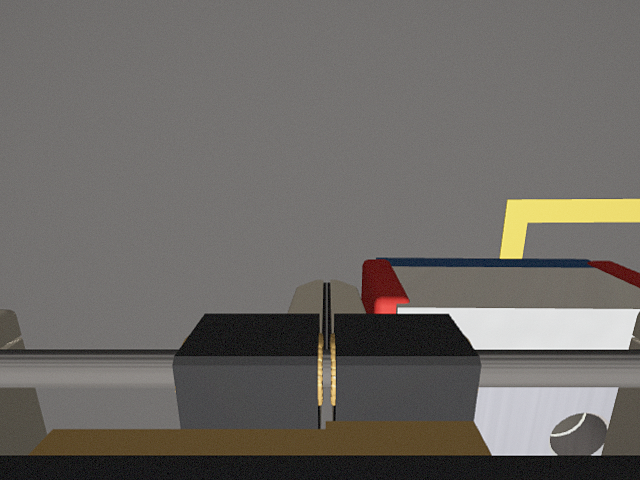

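{"name": "send_rows", "arguments": {
  "steps": [
    [0.4,0.1,0,-1,0],
    [0.4,0.1,0,-1.1,0],
    [0.4,0.1,0,-1.1,0],
    [0.4,0.1,0,-1.1,0],
    [0.4,0.1,0,-1.1,0],
    [0.4,0.1,0,-1.1,0],
    [0.4,0.1,0,-1.1,0],
    [0.4,0,0,-1.1,0]
  ]
}}

```text
clock: 4.58
tool_pos: [0.4747, 0.0545, 0.0415]
ee_rot: [-2.357, -2.072, 0.003]
contact_force: [-15.9, 8.1, 10.0]
finger_gap: 0.0004
```

Run:
```python
from h import *
st()
s=snapshot("wrist"); cv2.imwrite("pics/w3.png",s["color"])
s=snapshot("scene"); crop(s,180,185,200,170,4,"s3.png",20)
```

```text
t 4.58 tcp [0.4747 0.0545 0.0415] jawyaw -7.34 tilt 0.22 F [-15.86   8.15  10.04] gap 0.0004 q [ 0.06 -0.19  2.08  0.    1.26  0.19]
```

View pics/w3.png

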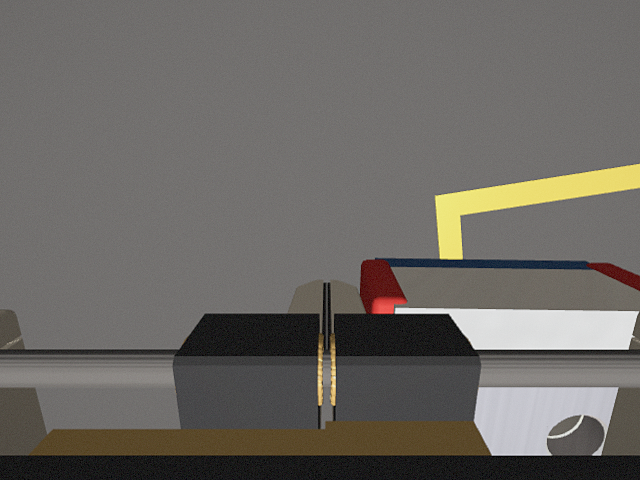

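View pics/s3.png

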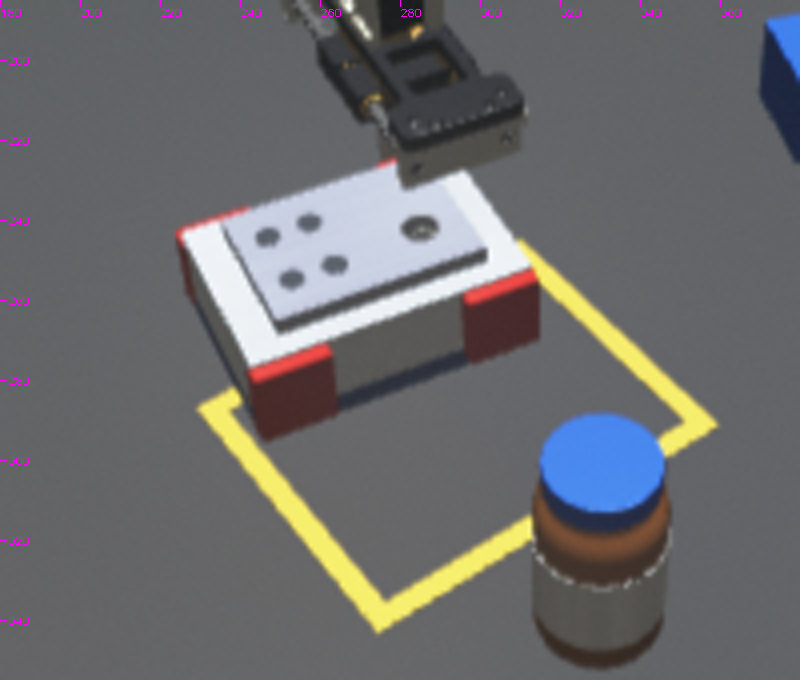

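```bash
cat >> h.py <<'E'
X0,Y0=.40,-.16   # rectified image: col=(y-Y0)*1000, row=(x-X0)*1000
def rect(s,im,z=.077):
    g=np.stack(np.meshgrid(np.arange(320),np.arange(360)),-1).astype(float)
    W=np.dstack([X0+g[...,1]/1000,Y0+g[...,0]/1000,np.full(g.shape[:2],z)])
    uv=proj(s,W).astype(np.float32)
    return cv2.cvtColor(cv2.remap(im,uv[...,0],uv[...,1],cv2.INTER_CUBIC),cv2.COLOR_BGR2GRAY)
H0=np.array([.526,-.0153,np.radians(1.0)])
BAY=np.array([.6288,-.0115,np.radians(1.6)])
def rel(p,b=BAY):
    d=p[:2]-b[:2]; c,s=np.cos(b[2]),np.sin(b[2]); return np.array([c*d[0]+s*d[1],-s*d[0]+c*d[1]])*1000,np.degrees(p[2]-b[2])
def heater(n="scene",guess=None,mask=None):
    s=snapshot(n); ref=rect(s,cv2.imread(f"pics/{n}0.png")); cur=rect(s,s["color"])
    # plate area in template; sharp features only
    m=np.zeros_like(ref); box=np.array([[-45,-60],[-45,60],[45,60],[45,-60]])/1000.
    if mask is not None: box=np.array(mask)/1000.
    c_,s_=np.cos(H0[2]),np.sin(H0[2]); B=box@np.array([[c_,s_],[-s_,c_]])+H0[:2]
    cv2.fillConvexPoly(m,np.round(np.stack([B[:,1]-Y0,B[:,0]-X0],-1)*1000).astype(np.int32),255)
    best=None
    g0=H0 if guess is None else guess
    for dth in (-4,0,4):
      for dx in (-8,0,8):
        th=g0[2]+np.radians(dth)-H0[2]; cx=np.array([H0[1]-Y0,H0[0]-X0])*1000; cn=np.array([g0[1]-Y0,g0[0]-X0+dx/1000])*1000
        # world yaw th: in (col=y,row=x) coords
        A=np.array([[np.cos(th),np.sin(th)],[-np.sin(th),np.cos(th)]]); M=np.hstack([A,(cn-A@cx)[:,None]]).astype(np.float32)
        try: cc,M=cv2.findTransformECC(ref,cur,M,cv2.MOTION_EUCLIDEAN,(3,100,1e-5),m,3)
        except cv2.error: continue
        if best is None or cc>best[0]: best=(cc,M)
    cc,M=best; cn=M[:,:2]@np.array([H0[1]-Y0,H0[0]-X0])*1 *1000+M[:,2]
    p=np.array([X0+cn[1]/1000,Y0+cn[0]/1000,H0[2]+np.arctan2(M[0,1],M[0,0])])
    r=rel(p); print(n,"cc",round(cc,3),"heater",p[:2].round(4),"yaw",np.degrees(p[2]).round(2),"rel bay mm",r[0].round(1),"deg",r[1].round(2),"left lead mm",(-120*np.sin(np.radians(r[1]))).round(1))
    return p
E
python3 - <<'E'
from h import *
p=heater("scene",np.array([.548,-.017,np.radians(-8)]))
p=heater("scene",np.array([.548,-.017,np.radians(-8)]),[[-20,-60],[-20,60],[45,60],[45,-60]])
E
```

```text
scene cc 0.857 heater [ 0.5455 -0.0203] yaw -8.83 rel bay mm [-83.5  -6.5] deg -10.43 left lead mm 21.7
scene cc 0.715 heater [ 0.5455 -0.0202] yaw -8.51 rel bay mm [-83.5  -6.4] deg -10.11 left lead mm 21.1
```

{"name": "send_rows", "arguments": {
  "steps": [
    [0.3,0,0,-1,0],
    [0.3,0,0,-1,0],
    [0,0,0,0,0]
  ]
}}

```text
clock: 5.15
tool_pos: [0.481, 0.0545, 0.0415]
ee_rot: [-2.392, -2.032, 0.002]
contact_force: [-11.9, 7.3, 6.7]
finger_gap: 0.0003
```

Run:
```python
from h import *
st()
p=heater("scene",np.array([.548,-.017,np.radians(-10)]))
p=heater("scene",np.array([.548,-.017,np.radians(-10)]),[[-45,-60],[-45,20],[45,20],[45,-60]])
```

```text
t 5.15 tcp [0.481  0.0545 0.0415] jawyaw -9.32 tilt 0.17 F [-11.86   7.32   6.73] gap 0.0003 q [ 0.06 -0.17  2.06  0.    1.26  0.22]
scene cc 0.851 heater [ 0.5497 -0.0222] yaw -11.05 rel bay mm [-79.4  -8.5] deg -12.65 left lead mm 26.3
scene cc 0.995 heater [ 0.5491 -0.0216] yaw -9.74 rel bay mm [-79.9  -7.8] deg -11.34 left lead mm 23.6
```

{"name": "send_rows", "arguments": {
  "steps": [
    [0.25,0,0,-0.5,0],
    [0,0,0,0,0],
    [-1,0,0,0,0],
    [-2,0,0,1.5,0],
    [-3,-1,0,2,0],
    [-3,-3,0,2,0],
    [0,-5,0,2,0],
    [0,-5,0,2,0]
  ]
}}

```text
clock: 6.25
tool_pos: [0.3939, -0.0875, 0.042]
ee_rot: [2.224, 2.217, 0.001]
contact_force: [-0.1, 0.3, -0.7]
finger_gap: 0.0005
```

Run:
```python
from h import *
st()
p=heater("scene",np.array([.548,-.017,np.radians(-10)]),[[-45,-60],[-45,60],[45,60],[45,-60]])
p=heater("top",np.array([.548,-.017,np.radians(-10)]),[[-10,-60],[-10,60],[45,60],[45,-60]])
s=snapshot("top"); crop(s,280,200,160,140,5,"t4.png",20)
c,R=p[:2],np.array([[np.cos(p[2]),-np.sin(p[2])],[np.sin(p[2]),np.cos(p[2])]])
for y in(.06,-.06): print((c+R@[-.063,y]).round(4))
```

```text
t 6.25 tcp [ 0.3939 -0.0875  0.042 ] jawyaw -0.19 tilt 0.1 F [-0.06  0.27 -0.69] gap 0.0005 q [-0.28 -0.39  2.23 -0.    1.3  -0.28]
scene cc 0.996 heater [ 0.5507 -0.0224] yaw -10.5 rel bay mm [-78.4  -8.7] deg -12.1 left lead mm 25.2
top cc 0.997 heater [ 0.5508 -0.0225] yaw -10.59 rel bay mm [-78.3  -8.8] deg -12.19 left lead mm 25.3
[0.4999 0.048 ]
[ 0.4778 -0.0699]
```

View pics/t4.png

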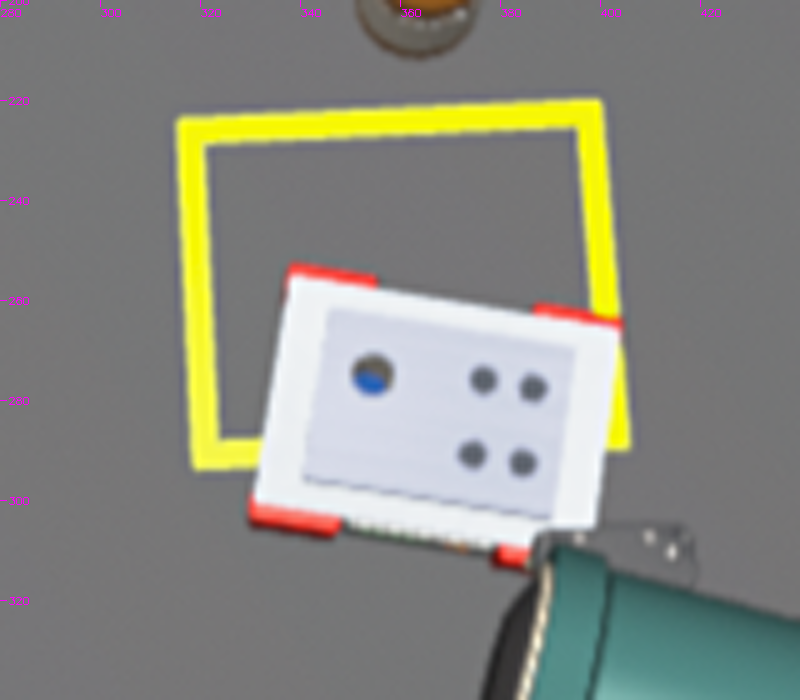

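{"name": "send_rows", "arguments": {
  "steps": [
    [1.5,0.6,0,-3.5,0],
    [2,0.6,0,-3.5,0],
    [1.5,0.6,0,-3.4,0],
    [0.6,0,0,0,0],
    [0.5,0,0,0,0],
    [0.5,-0.1,0,0,0],
    [0.5,-0.1,0,1.2,0],
    [0.5,-0.1,0,1.5,0],
    [0.5,-0.1,0,1.5,0],
    [0.5,-0.1,0,1.5,0]
  ]
}}

```text
clock: 7.65
tool_pos: [0.4791, -0.074, 0.0416]
ee_rot: [-2.314, -2.122, 0.005]
contact_force: [-17.8, -5.3, 9.8]
finger_gap: 0.0004
```

```bash
cat >> h.py <<'E'
def bump(p):
    c,R=p[:2],np.array([[np.cos(p[2]),-np.sin(p[2])],[np.sin(p[2]),np.cos(p[2])]])
    print("bumpers L,R",(c+R@[-.063,.06]).round(4),(c+R@[-.063,-.06]).round(4))
E
python3 - <<'E'
from h import *
st()
p=heater("scene",np.array([.560,-.017,np.radians(-5)]),[[-10,-30],[-10,60],[45,60],[45,-30]]);bump(p)
s=snapshot("scene"); crop(s,180,185,200,170,4,"s5.png",20)
s=snapshot("wrist"); cv2.imwrite("pics/w5.png",s["color"])
E
```

```text
t 7.65 tcp [ 0.4791 -0.074   0.0416] jawyaw -4.94 tilt 0.21 F [-17.83  -5.34   9.82] gap 0.0004 q [-0.2  -0.17  2.06 -0.    1.26 -0.12]
scene cc 0.716 heater [ 0.564 -0.018] yaw -3.52 rel bay mm [-65.   -4.7] deg -5.12 left lead mm 10.7
bumpers L,R [0.5048 0.0457] [ 0.4974 -0.0741]
```

View pics/s5.png

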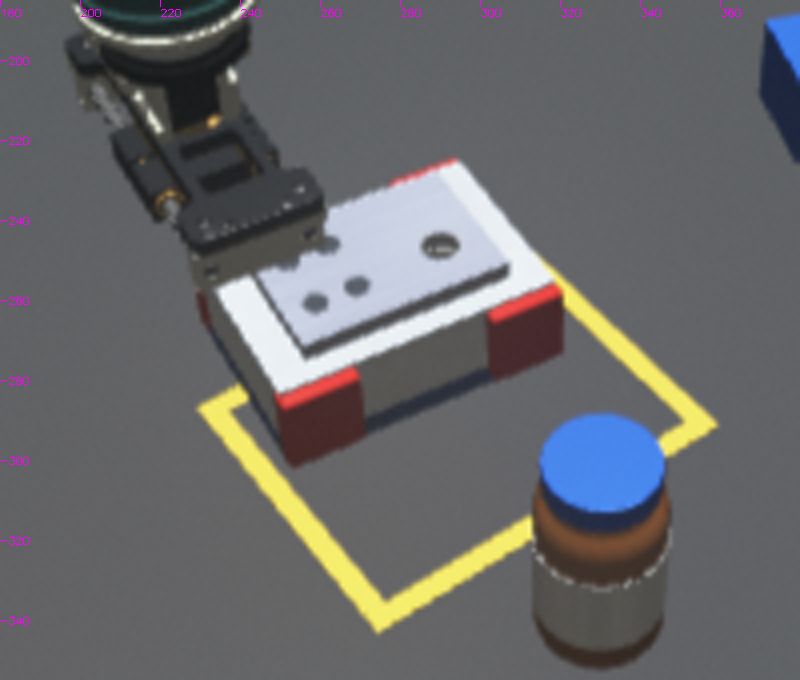

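View pics/w5.png

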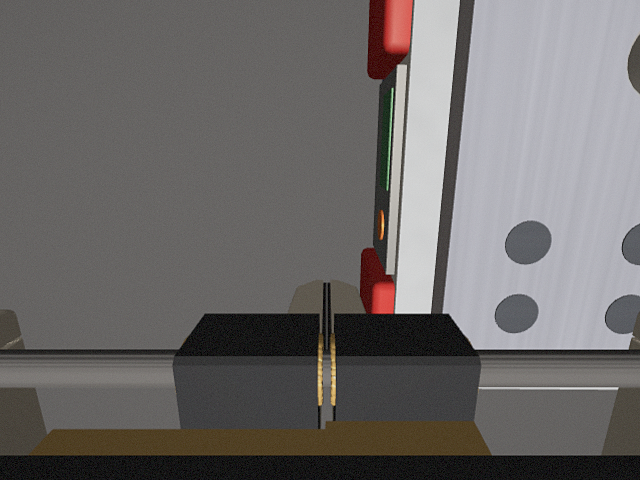

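{"name": "send_rows", "arguments": {
  "steps": [
    [0.5,-0.1,0,1.9,0],
    [0.5,-0.1,0,1.7,0],
    [0.5,-0.1,0,1.7,0],
    [0.5,-0.1,0,1.6,0],
    [0.5,-0.1,0,1.6,0],
    [0.5,-0.1,0,1.6,0],
    [0.5,-0.1,0,1.5,0],
    [0.5,-0.1,0,1.5,0]
  ]
}}

```text
clock: 8.8
tool_pos: [0.5192, -0.0821, 0.0416]
ee_rot: [-2.057, -2.372, 0.004]
contact_force: [-16.1, -4.4, 7.4]
finger_gap: 0.0004
```

Run:
```python
from h import *
st()
g=np.array([.588,-.017,np.radians(9)])
p=heater("scene",g,[[-30,-10],[-30,60],[45,60],[45,-10]]);bump(p)
s=snapshot("scene"); crop(s,180,185,200,170,4,"s6.png",20)
```

```text
t 8.8 tcp [ 0.5192 -0.0821  0.0416] jawyaw 8.15 tilt 0.19 F [-16.06  -4.44   7.4 ] gap 0.0004 q [-0.2  -0.08  1.98 -0.    1.25 -0.35]
scene cc 0.89 heater [0.5958 0.0119] yaw 25.56 rel bay mm [-32.3  24.3] deg 23.96 left lead mm -48.7
bumpers L,R [0.5131 0.0389] [ 0.5649 -0.0694]
```

View pics/s6.png

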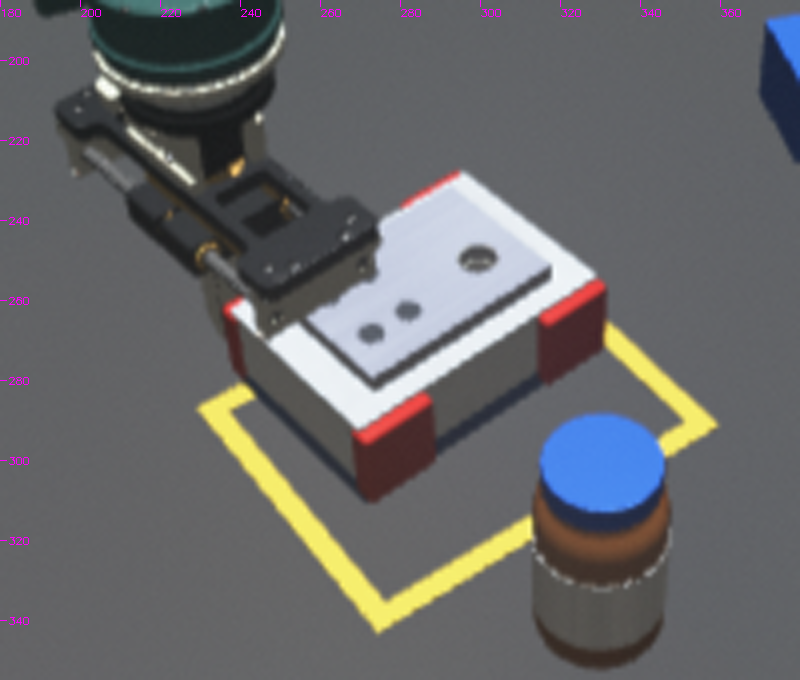

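Run:
```python
from h import *
g=np.array([.586,-.015,np.radians(8)])
for m in ([[0,-50],[0,64],[48,64],[48,-50]],[[-30,10],[-30,68],[50,68],[50,10]],[[5,-40],[-25,20],[-25,66],[48,66],[48,-40]]):
  p=heater("scene",g,m)
p=heater("top",g,[[10,-60],[10,60],[45,60],[45,-60]])
```

```text
scene cc 0.881 heater [0.598 0.008] yaw 26.5 rel bay mm [-30.2  20.4] deg 24.9 left lead mm -50.5
scene cc 0.993 heater [0.5877 0.009 ] yaw 7.54 rel bay mm [-40.5  21.6] deg 5.94 left lead mm -12.4
scene cc 0.87 heater [0.595 0.015] yaw 25.73 rel bay mm [-33.   27.4] deg 24.13 left lead mm -49.1
top cc 0.467 heater [ 0.5734 -0.0134] yaw -2.1 rel bay mm [-55.4  -0.4] deg -3.7 left lead mm 7.7
```

Run:
```python
from h import *
s=snapshot("scene")
def q(x,y,z): return onz(s,180+(x+.5)/4-.5,185+(y+.5)/4-.5,z)
w=q(478,259,.077); fr=q(357,432,.064); fl=q(605,284,.064)
w0=onz(s,210+358.5/5-.5,205+148.5/5-.5,.077);fr0=onz(s,210+185.5/5-.5,205+341/5-.5,.064);fl0=onz(s,210+512.5/5-.5,205+185.5/5-.5,.064)
for a in(w0,fr0,fl0,w,fr,fl): print(a.round(4))
for a,b in((fr0,fl0),(fr,fl)): d=b-a; print(np.linalg.norm(d),np.degrees(np.arctan2(-d[0],d[1])))
```

```text
[0.539  0.0193 0.077 ]
[ 0.5842 -0.0936  0.064 ]
[0.5863 0.0686 0.064 ]
[0.6012 0.025  0.077 ]
[ 0.6563 -0.0837  0.064 ]
[0.645  0.0766 0.064 ]
0.162164137036007 -0.7383883239358722
0.16072254907336217 4.023321841287071
```

```bash
sed -i 's/fillConvexPoly(m,\(.*\),255)/fillPoly(m,[\1],255)/' h.py; sed -i 's/for dth in (-4,0,4)/for dth in (-2,0,2)/; s/for dx in (-8,0,8)/for dx in (-3,0,3)/' h.py
python3 - <<'E'
from h import *
g=np.array([.5915,-.012,np.radians(7)])
for m in ([[12,-50],[12,10],[-5,20],[-35,45],[-35,64],[48,64],[48,-50]],[[15,-50],[15,10],[0,18],[0,64],[48,64],[48,-50]]):
  p=heater("scene",g,m);bump(p)
s=snapshot("scene");cv2.imwrite("pics/r.png",np.hstack([rect(s,cv2.imread("pics/scene0.png")),rect(s,s["color"])]))
E
```

```text
scene cc 0.864 heater [0.5901 0.0248] yaw 26.82 rel bay mm [-37.7  37.3] deg 25.22 left lead mm -51.1
bumpers L,R [0.5068 0.0499] [ 0.561  -0.0572]
scene cc 0.853 heater [0.5901 0.0211] yaw 25.94 rel bay mm [-37.7  33.7] deg 24.34 left lead mm -49.5
bumpers L,R [0.5072 0.0475] [ 0.5597 -0.0604]
```

View pics/r.png

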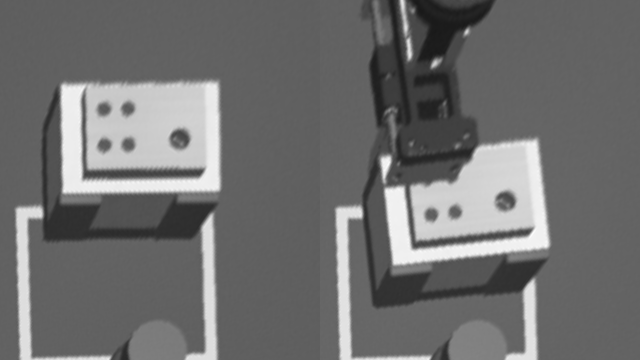

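```bash
cat >> h.py <<'E'
from scipy.optimize import minimize
def heater2(n,guess,poly,z=.077,cur=None):
    s=snapshot(n); ref=cv2.GaussianBlur(rect(s,cv2.imread(f"pics/{n}0.png")),(0,0),2).astype(np.float32)
    cur=cv2.GaussianBlur(rect(s,s["color"]),(0,0),2).astype(np.float32)
    m=np.zeros(ref.shape,np.uint8); c_,s_=np.cos(H0[2]),np.sin(H0[2])
    B=(np.array(poly)/1000.)@np.array([[c_,s_],[-s_,c_]])+H0[:2]
    cv2.fillPoly(m,[np.round(np.stack([B[:,1]-Y0,B[:,0]-X0],-1)*1000).astype(np.int32)],1)
    r,c=np.nonzero(m); W=np.stack([X0+r/1000,Y0+c/1000],-1)-H0[:2]; T=ref[r,c]; T=(T-T.mean())/T.std()
    def f(q):
        th=np.radians(q[2])-H0[2]; R=np.array([[np.cos(th),-np.sin(th)],[np.sin(th),np.cos(th)]])
        V=W@R.T+np.array(q[:2])/1000
        I=cv2.remap(cur,((V[:,1]-Y0)*1000).astype(np.float32)[None],((V[:,0]-X0)*1000).astype(np.float32)[None],cv2.INTER_LINEAR)[0]
        return -np.corrcoef(T,I)[0,1]
    best=None
    for dth in (-3,0,3):
      for dx in (-4,0,4):
        q0=np.array([guess[0]*1000+dx,guess[1]*1000,np.degrees(guess[2])+dth])
        o=minimize(f,q0,method="Nelder-Mead",options=dict(initial_simplex=np.vstack([q0,q0+[4,0,0],q0+[0,4,0],q0+[0,0,3]]),xatol=.02,fatol=1e-6))
        if best is None or o.fun<best.fun: best=o
    q=best.x; p=np.array([q[0]/1000,q[1]/1000,np.radians(q[2])]); r=rel(p)
    print(n,"cc",round(-best.fun,3),"heater",p[:2].round(4),"yaw",q[2].round(2),"rel mm",r[0].round(1),"deg",r[1].round(2),"left lead",(-120*np.sin(np.radians(r[1]))).round(1)); return p
E
python3 - <<'E'
from h import *
g=np.array([.5915,-.012,np.radians(7)])
for m in ([[12,-50],[12,10],[-5,20],[-35,45],[-35,64],[48,64],[48,-50]],[[15,-50],[15,10],[0,18],[0,64],[48,64],[48,-50]]):
  p=heater2("scene",g,m);bump(p)
E
```

```text
scene cc 0.997 heater [ 0.5916 -0.0107] yaw 6.82 rel mm [-37.2   1.9] deg 5.22 left lead -10.9
bumpers L,R [0.5219 0.0414] [ 0.5361 -0.0777]
scene cc 0.996 heater [ 0.5916 -0.0107] yaw 6.83 rel mm [-37.2   1.9] deg 5.23 left lead -10.9
bumpers L,R [0.5219 0.0414] [ 0.5361 -0.0777]
```

{"name": "send_rows", "arguments": {
  "steps": [
    [0.5,-0.1,0,1.4,0],
    [0.5,-0.1,0,1.5,0],
    [0.5,-0.1,0,1.5,0],
    [0.5,-0.1,0,1.5,0],
    [0,0,0,0,0]
  ]
}}

```text
clock: 10.02
tool_pos: [0.5397, -0.0861, 0.0416]
ee_rot: [-1.933, -2.475, 0.003]
contact_force: [-7.0, -6.2, 3.5]
finger_gap: 0.0003
```

Run:
```python
from h import *
st()
g=np.array([.603,-.008,np.radians(12.5)])
for m in ([[16,-40],[16,10],[5,20],[-25,45],[-25,64],[48,64],[48,-40]],[[15,-50],[15,10],[0,18],[0,64],[48,64],[48,-50]]):
  p=heater2("scene",g,m);bump(p)
s=snapshot("scene"); crop(s,180,185,200,170,4,"s7.png",20)
```

```text
t 10.03 tcp [ 0.5397 -0.0861  0.0416] jawyaw 14.03 tilt 0.11 F [-7.04 -6.19  3.49] gap 0.0003 q [-0.2  -0.03  1.93 -0.    1.24 -0.45]
scene cc 0.99 heater [ 0.6027 -0.0073] yaw 13.3 rel mm [-25.9   4.9] deg 11.7 left lead -24.3
bumpers L,R [0.5276 0.0366] [ 0.5552 -0.0802]
scene cc 0.99 heater [ 0.6028 -0.0073] yaw 13.3 rel mm [-25.9   4.9] deg 11.7 left lead -24.3
bumpers L,R [0.5277 0.0365] [ 0.5553 -0.0802]
```

View pics/s7.png

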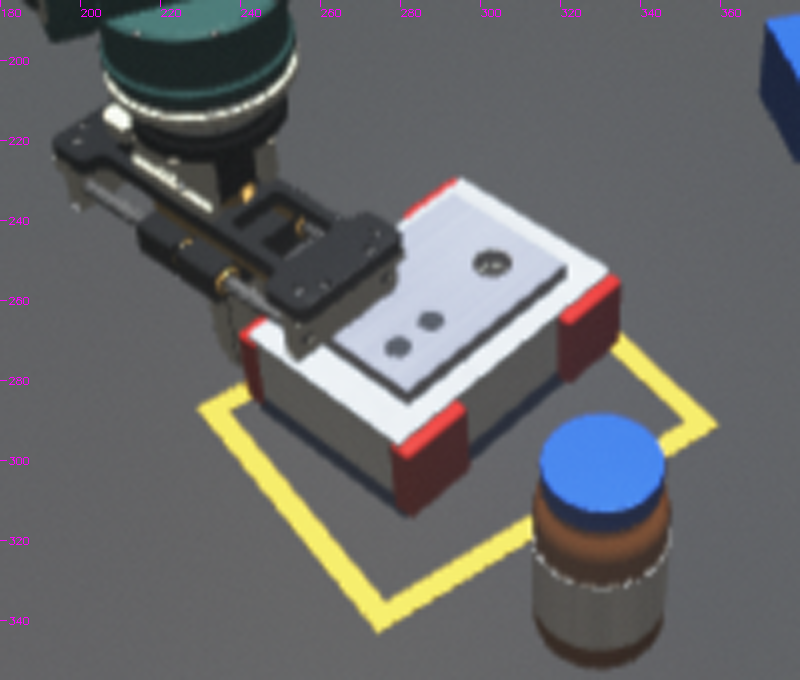

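{"name": "send_rows", "arguments": {
  "steps": [
    [-1,0,0,0,0],
    [-2.5,0,0,0,0],
    [-4,0.7,0,0,0],
    [-1.5,4,0,-0.5,0],
    [0,5,0,-0.5,0],
    [1.5,2,0,0,0],
    [2,0,0,0,0],
    [1,0,0,0,0],
    [0,0,0,0,0]
  ]
}}

```text
clock: 11.3
tool_pos: [0.4952, 0.0314, 0.0414]
ee_rot: [-1.956, -2.458, 0.0]
contact_force: [-0.4, -0.2, 0.0]
finger_gap: 0.0005
```

Run:
```python
from h import *
st()
g=np.array([.603,-.008,np.radians(12.5)])
p=heater2("scene",g,[[-40,-58],[-40,20],[45,20],[45,-58]]);bump(p)
p=heater2("top",g,[[20,-58],[20,58],[45,58],[45,-58]]);bump(p)
s=snapshot("wrist"); cv2.imwrite("pics/w8.png",s["color"])
```

```text
t 11.3 tcp [0.4952 0.0314 0.0414] jawyaw 12.99 tilt 0.03 F [-0.38 -0.21  0.  ] gap 0.0005 q [ 0.01 -0.15  2.04  0.    1.25 -0.21]
scene cc 0.994 heater [ 0.6034 -0.007 ] yaw 13.03 rel mm [-25.3   5.2] deg 11.43 left lead -23.8
bumpers L,R [0.5285 0.0372] [ 0.5555 -0.0797]
top cc 0.998 heater [ 0.6028 -0.0071] yaw 13.35 rel mm [-25.9   5.2] deg 11.75 left lead -24.4
bumpers L,R [0.5276 0.0368] [ 0.5553 -0.08  ]
```

View pics/w8.png

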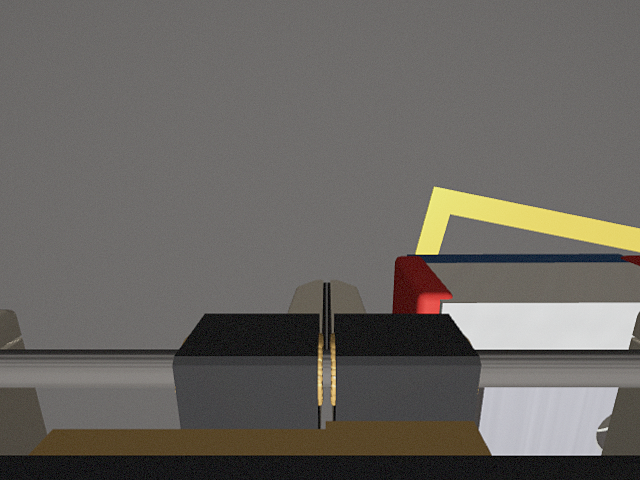

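{"name": "send_rows", "arguments": {
  "steps": [
    [0.5,0,0,0,0],
    [0.5,0,0,0,0],
    [0.5,0.1,0,0,0],
    [0.5,0.2,0,-1.3,0],
    [0.5,0.2,0,-1.5,0],
    [0.5,0.2,0,-1.5,0],
    [0.5,0.2,0,-1.5,0],
    [0.5,0.1,0,-1.5,0],
    [0.5,0.1,0,-1.5,0],
    [0.2,0,0,-0.5,0]
  ]
}}

```text
clock: 12.7
tool_pos: [0.5413, 0.0436, 0.0416]
ee_rot: [-2.147, -2.289, 0.003]
contact_force: [-19.3, 6.3, 13.1]
finger_gap: 0.0002
```

Run:
```python
from h import *
st()
g=np.array([.622,-.008,np.radians(3.5)])
p=heater2("scene",g,[[-40,-58],[-40,0],[15,10],[45,10],[45,-58]]);bump(p)
s=snapshot("scene"); crop(s,180,185,200,170,4,"s9.png",20)
```

```text
t 12.7 tcp [0.5413 0.0436 0.0416] jawyaw 3.67 tilt 0.23 F [-19.29   6.28  13.08] gap 0.0002 q [ 0.03 -0.04  1.94  0.    1.24 -0.03]
scene cc 0.995 heater [ 0.6256 -0.0099] yaw 4.39 rel mm [-3.1  1.6] deg 2.79 left lead -5.8
bumpers L,R [0.5582 0.0451] [ 0.5674 -0.0746]
```

View pics/s9.png

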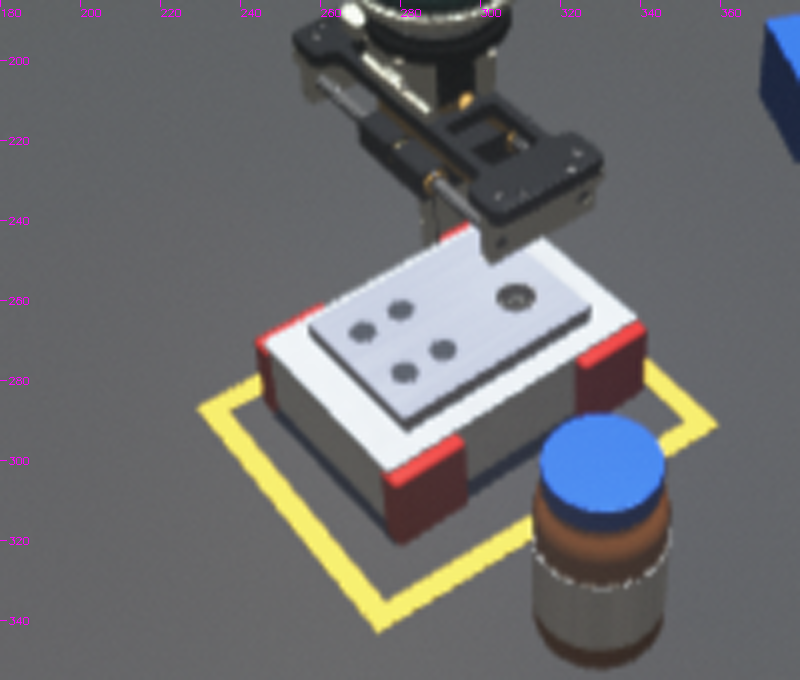

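{"name": "send_rows", "arguments": {
  "steps": [
    [0.4,0,0,-1,0],
    [0.4,0,0,-1,0],
    [0.1,0,0,-0.2,0],
    [0,0,0,0,0]
  ]
}}

```text
clock: 13.3
tool_pos: [0.5503, 0.0436, 0.0415]
ee_rot: [-2.19, -2.248, 0.002]
contact_force: [-16.1, 6.3, 11.0]
finger_gap: 0.0002
```

Run:
```python
from h import *
st()
g=np.array([.63,-.01,np.radians(2)])
p=heater2("scene",g,[[-40,-58],[-40,0],[15,10],[45,10],[45,-58]]);bump(p)
```

```text
t 13.3 tcp [0.5503 0.0436 0.0415] jawyaw 1.5 tilt 0.21 F [-16.13   6.28  11.04] gap 0.0002 q [ 0.03 -0.02  1.92  0.    1.24  0.01]
scene cc 0.995 heater [ 0.6328 -0.0127] yaw 2.35 rel mm [ 3.9 -1.3] deg 0.75 left lead -1.6
bumpers L,R [0.5674 0.0447] [ 0.5723 -0.0752]
```

{"name": "send_rows", "arguments": {
  "steps": [
    [0.2,0,0,0,0],
    [0,0,0,0,0],
    [-1,0,0,0,0],
    [-4,0,0,0,0],
    [-5,0,0,0,0],
    [-3,0,3,0,0],
    [-2,0,4,0,0]
  ]
}}

```text
clock: 14.22
tool_pos: [0.4015, 0.0427, 0.1116]
ee_rot: [-2.192, -2.25, 0.002]
contact_force: [0.1, 0.4, 1.2]
finger_gap: 0.0008
```

Run:
```python
from h import *
st()
g=np.array([.63,-.01,np.radians(2)])
p=heater2("scene",g,[[-40,-58],[-40,58],[45,58],[45,-58]]);bump(p)
p=heater2("top",g,[[-40,-58],[-40,58],[45,58],[45,-58]]);bump(p)
s=snapshot("top"); crop(s,300,205,120,130,5,"t10.png")
print(bayfit(s), bayfit(snapshot("scene")))
s=snapshot("scene"); crop(s,200,205,200,160,4,"s10.png",20)
```

```text
t 14.22 tcp [0.4015 0.0427 0.1116] jawyaw 1.49 tilt 0.07 F [0.14 0.39 1.22] gap 0.0008 q [ 0.04 -0.45  2.15 -0.    1.44  0.02]
scene cc 0.995 heater [ 0.6341 -0.0133] yaw 2.2 rel mm [ 5.3 -1.9] deg 0.6 left lead -1.2
bumpers L,R [0.5689 0.0443] [ 0.5735 -0.0756]
top cc 0.998 heater [ 0.6341 -0.0131] yaw 2.01 rel mm [ 5.2 -1.7] deg 0.41 left lead -0.9
bumpers L,R [0.569  0.0447] [ 0.5732 -0.0753]
(array([ 0.62910792, -0.01222403,  0.03095503]), np.float64(3.2840614322156783)) (array([ 0.62896443, -0.01037852,  0.0269155 ]), np.float64(2.2074684007698258))
```

View pics/t10.png

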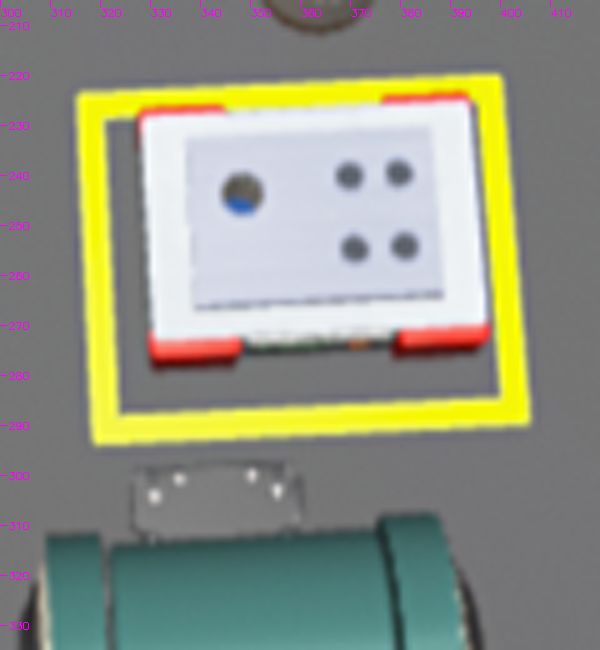

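View pics/s10.png

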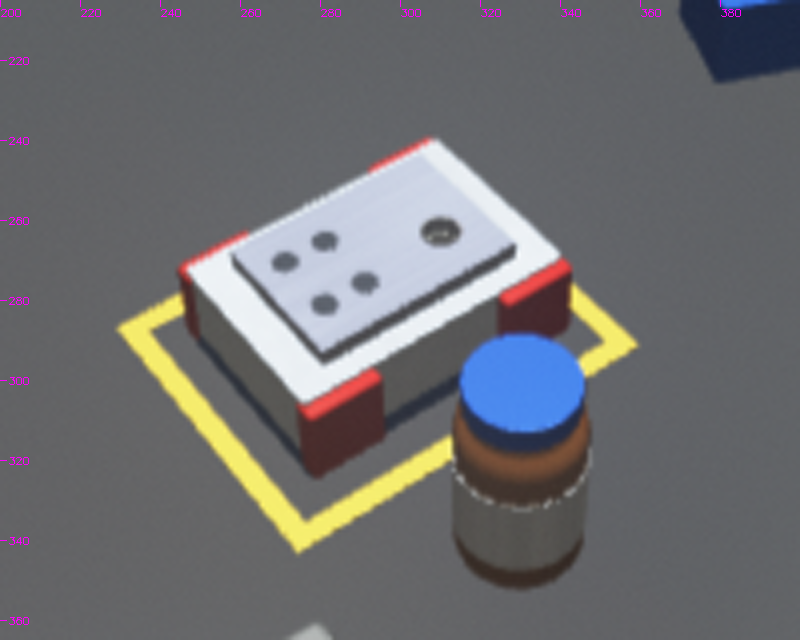

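Run:
```python
from h import *
s=snapshot("top"); print("well top",onz(s,348.2,243.2,.077))
s2=snapshot("scene"); print("well scene",onz(s2,200+440.5/4-.5,205+232/4-.5,.077))
print("cap top",onz(s,216.0,274.4,.172),"cap scene",onz(s2,394.1,157.6,.172))
for n,q in(("top",s),("scene",s2)):
    hsv=cv2.cvtColor(q["color"],cv2.COLOR_BGR2HSV); m=(hsv[...,0]<22)&(hsv[...,1]>150)&(hsv[...,2]>50)
    P,u,v=cloud(q,m); k=(abs(P[:,0]-.56)<.08)&(abs(P[:,1]-.28)<.1)&(P[:,2]>.1); P=P[k]
    print(n,len(P),P.min(0),P.max(0))
    for lo in(.12,.135,.15,.168): 
        j=(P[:,2]>lo)&(P[:,2]<lo+.015); print(lo,j.sum(),P[j].mean(0) if j.any() else 0)
    hsv_b=(hsv[...,0]>95)&(hsv[...,0]<125)&(hsv[...,1]>150); P,u,v=cloud(q,hsv_b); k=(abs(P[:,0]-.56)<.1)&(abs(P[:,1]-.28)<.1)&(abs(P[:,2]-.06)<.006); print("stand",cv2.minAreaRect(P[k][:,:2].astype(np.float32)*1000))
crop(s2,360,140,90,100,7,"s11.png"); crop(s,190,250,70,60,9,"t11.png")
```

```text
well top [0.64431181 0.02019223 0.077     ]
well scene [0.64575311 0.02133442 0.077     ]
cap top [0.5573198  0.31724804 0.172     ] cap scene [0.55983191 0.31819159 0.172     ]
top 39 [0.54705959 0.30674185 0.12942766] [0.5657032  0.3287637  0.17578569]
0.12 2 [0.55242465 0.30922152 0.13076164]
0.135 8 [0.5518158  0.30969262 0.14360784]
0.15 11 [0.55124227 0.31110142 0.15707953]
0.168 16 [0.5593441  0.31706603 0.17181952]
stand ((556.3748168945312, 317.0896911621094), (69.17142486572266, 67.72493743896484), 69.93443298339844)
scene 53 [0.54961718 0.30767809 0.14977355] [0.57096594 0.32860724 0.17293838]
0.12 0 0
0.135 1 [0.56682582 0.31172677 0.14977355]
0.15 4 [0.56692772 0.31481151 0.15967029]
0.168 46 [0.56080232 0.3175373  0.17063908]
stand ((559.8001098632812, 318.8560485839844), (71.58654022216797, 72.49677276611328), 68.06047821044922)
```

View pics/s11.png

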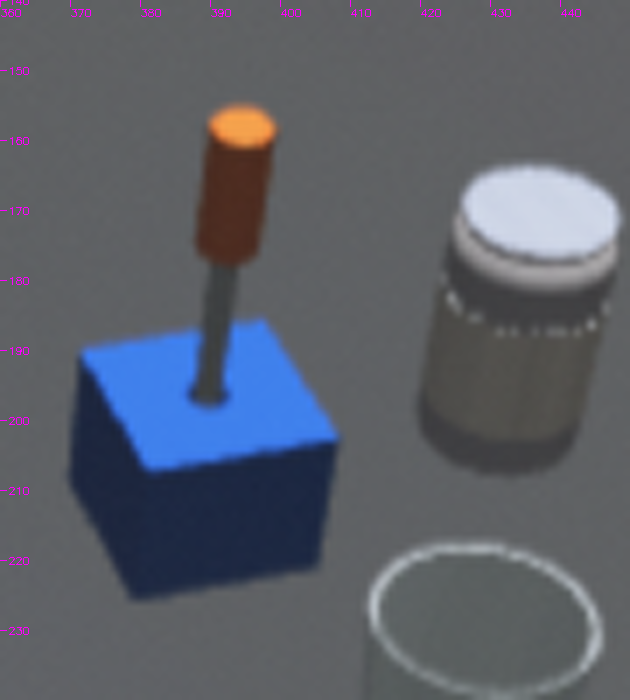

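View pics/t11.png

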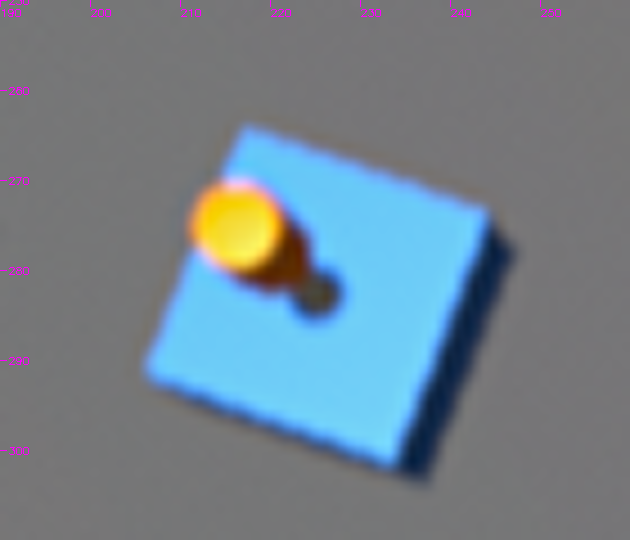

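{"name": "send_rows", "arguments": {
  "steps": [
    [0,0,4.7,0,9],
    [0,0,4.7,0,9],
    [0,0,4.7,0,9],
    [2,3.4,0,0,9],
    [2,3.5,0,0,9],
    [2,3.5,0,0,9],
    [2,3.5,0,0,9],
    [2,3.5,0,0,9],
    [2,3.5,0,0,9],
    [2,3.5,0,0,9],
    [1.7,3.1,0,0,9],
    [0,0,0,0,9]
  ]
}}

```text
clock: 16.08
tool_pos: [0.5609, 0.3193, 0.2499]
ee_rot: [-2.19, -2.251, 0.005]
contact_force: [0.2, -0.2, -0.8]
finger_gap: 0.0902
```

Run:
```python
from h import *
st()
s=snapshot("wrist"); cv2.imwrite("pics/w12.png",s["color"])
hsv=cv2.cvtColor(s["color"],cv2.COLOR_BGR2HSV); m=(hsv[...,0]<22)&(hsv[...,1]>150)&(hsv[...,2]>50)
P,u,v=cloud(s,m); k=(P[:,2]>.1)&(P[:,2]<.19)&(abs(P[:,0]-.56)<.05); P=P[k]; print(len(P))
for a,b in((.12,.13),(.13,.14),(.14,.15),(.15,.16),(.168,.18)):
    j=(P[:,2]>a)&(P[:,2]<b); print(a,j.sum(),P[j].mean(0) if j.any() else 0, P[j].min(0),P[j].max(0))
```

```text
t 16.07 tcp [0.5609 0.3193 0.2499] jawyaw 1.58 tilt 0.21 F [ 0.19 -0.16 -0.82] gap 0.0902 q [0.48 0.05 1.5  0.   1.59 0.45]
901
0.12 22 [0.5573783  0.32939685 0.12787157] [0.54886702 0.32503391 0.12484827] [0.56627218 0.33062669 0.12978125]
0.13 81 [0.55769285 0.32896744 0.13497739] [0.54830256 0.32362347 0.1301787 ] [0.56700024 0.3308066  0.13981346]
0.14 94 [0.55781505 0.328788   0.14509469] [0.54802577 0.32306914 0.14014589] [0.56680473 0.33077914 0.14992396]
0.15 101 [0.55795354 0.32886536 0.15521353] [0.54786926 0.32237378 0.15016857] [0.56735222 0.33099682 0.15987161]
0.168 510 [0.55825904 0.31825161 0.17061388] [0.54749382 0.30920106 0.16808403] [0.56785087 0.33054232 0.17234672]
```

View pics/w12.png

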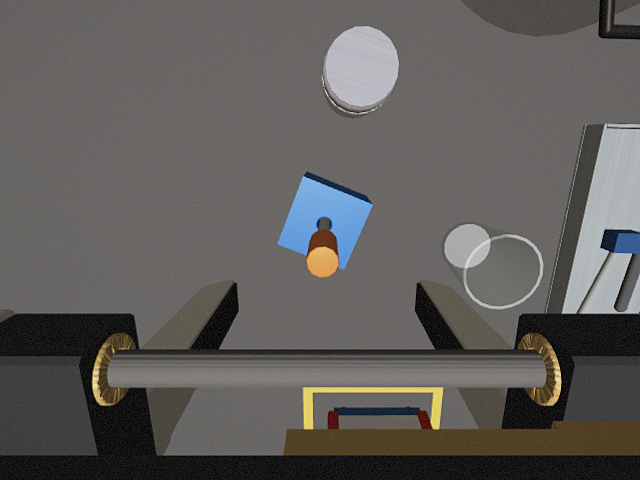

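{"name": "send_rows", "arguments": {
  "steps": [
    [-0.3,0,-2.5,0,9],
    [0,0,-2.5,0,9],
    [0,0,-2.5,0,9],
    [0,0,-2.2,0,9],
    [0,0,0,0,3],
    [0,0,0,0,1.6],
    [0,0,0,0,1.6],
    [0,0,0,0,1.6],
    [0,0,0,0,1.6],
    [0,0,0,0,1.6]
  ],
  "grip_force": 20
}}

```text
clock: 17.38
tool_pos: [0.5573, 0.3178, 0.1558]
ee_rot: [2.192, 2.251, 0.0]
contact_force: [0.2, -0.8, -0.4]
finger_gap: 0.0348
```

Run:
```python
from h import *
st()
s=snapshot("scene"); crop(s,340,110,110,110,6,"s13.png")
```

```text
t 17.38 tcp [0.5573 0.3178 0.1558] jawyaw 1.51 tilt 0.01 F [ 0.23 -0.76 -0.41] gap 0.0348 q [ 0.48  0.08  1.62 -0.    1.44  0.45]
```

View pics/s13.png

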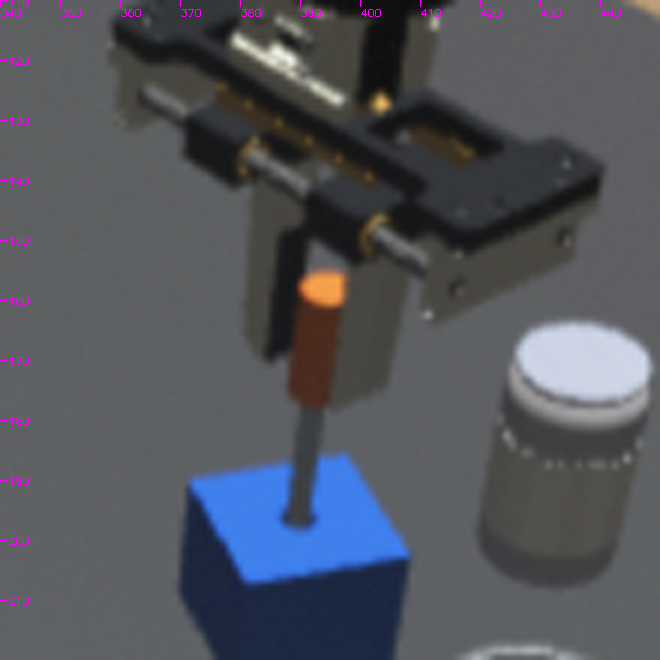

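{"name": "send_rows", "arguments": {
  "steps": [
    [0,0,0,0,1.2],
    [0,0,0,0,1.2],
    [0,0,0,0,1.2],
    [0,0,0,0,1.2],
    [0,0,0,0,1.2]
  ]
}}

```text
clock: 18.05
tool_pos: [0.5573, 0.3177, 0.1556]
ee_rot: [2.192, 2.25, -0.0]
contact_force: [0.5, 0.2, 0.6]
finger_gap: 0.0214
```

{"name": "send_rows", "arguments": {
  "steps": [
    [0,0,1,0,1.2],
    [0,0,1.5,0,1.2],
    [0,0,1.5,0,1.2],
    [0,0,2,0,1.2],
    [0,0,2,0,1.2],
    [0,0,2,0,1.2],
    [0,0,2,0,1.2],
    [0,0,1,0,1.2],
    [0,0,0,0,1.2]
  ]
}}

```text
clock: 19.18
tool_pos: [0.5574, 0.3178, 0.2863]
ee_rot: [2.192, 2.25, 0.001]
contact_force: [0.3, 0.4, -0.9]
finger_gap: 0.0217
```

Run:
```python
from h import *
st()
s=snapshot("scene"); crop(s,330,60,130,150,5,"s14.png")
s=snapshot("wrist"); cv2.imwrite("pics/w14.png",s["color"])
```

```text
t 19.18 tcp [0.5574 0.3178 0.2863] jawyaw 1.51 tilt 0.05 F [ 0.26  0.42 -0.92] gap 0.0217 q [0.48 0.04 1.46 0.   1.65 0.45]
```

View pics/s14.png

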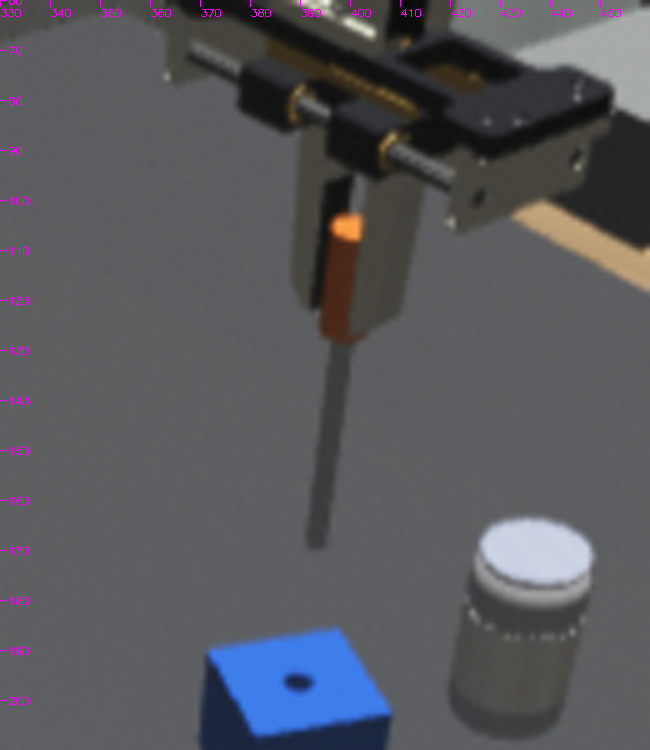

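View pics/w14.png

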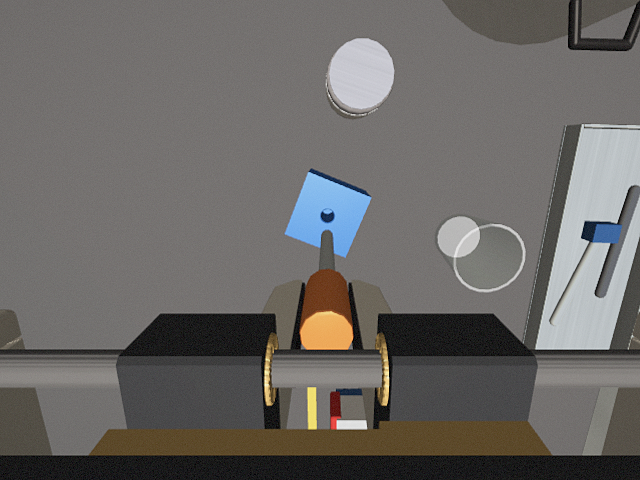

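Run:
```python
from h import *
s=snapshot("scene"); w=snapshot("wrist")
print(onz(s,392.7,168.4,.141), onz(w,327,235,.141))
T=np.array([.5574,.3178,.141]); print(proj(s,T),proj(w,T), "hole center", onz(w,327.5,215,.06))
# handle-based: cap centre
print(onz(s,330+348/5,60+228/5,.303))
# tip x/y by depth
hs=w["color"][225:262,318:338]; 
P,u,v=cloud(w); k=(u>318)&(u<338)&(v>226)&(v<275)&(P[:,2]>.12)&(P[:,2]<.25); 
for a in np.arange(.13,.25,.02):
    j=k&(P[:,2]>a)&(P[:,2]<a+.02); print(a.round(2),j.sum(),P[j].mean(0).round(4) if j.any() else 0)
```

```text
[0.55873923 0.31936664 0.141     ] [0.55760491 0.31969246 0.141     ]
[391.81563889 168.3555811 ] [326.68911896 237.21646585] hole center [0.55808254 0.32057053 0.06      ]
[0.56010788 0.31405709 0.303     ]
0.13 36 [0.5571 0.3235 0.1454]
0.15 75 [0.5576 0.3236 0.1606]
0.17 102 [0.5572 0.3235 0.1804]
0.19 125 [0.5573 0.3235 0.2005]
0.21 161 [0.5572 0.3235 0.2204]
0.23 35 [0.5574 0.324  0.2324]
```

{"name": "send_rows", "arguments": {
  "steps": [
    [0.5,-2,0,0,1.2],
    [0.9,-3,0,0,1.2],
    [1.1,-3.5,0,0,1.2],
    [1.1,-3.5,0,0,1.2],
    [1.1,-3.5,0,0,1.2],
    [1.1,-3.5,0,0,1.2],
    [1.1,-3.5,0,0,1.2],
    [0.9,-3.3,0,0,1.2],
    [0.6,-2.5,0,0,1.2],
    [0.36,-1.5,0,0,1.2],
    [0,0,-1,0,1.2],
    [0,0,-1,0,1.2]
  ]
}}

```text
clock: 20.88
tool_pos: [0.6446, 0.0203, 0.2646]
ee_rot: [-2.191, -2.25, 0.0]
contact_force: [-0.4, 0.5, -0.6]
finger_gap: 0.0217
```

Run:
```python
from h import *
st()
s=snapshot("scene"); crop(s,250,140,110,140,5,"s15.png")
w=snapshot("wrist"); cv2.imwrite("pics/w15.png",w["color"])
```

```text
t 20.88 tcp [0.6446 0.0203 0.2646] jawyaw 1.53 tilt 0.03 F [-0.41  0.47 -0.56] gap 0.0217 q [-0.01  0.05  1.48  0.    1.61 -0.03]
```

View pics/s15.png

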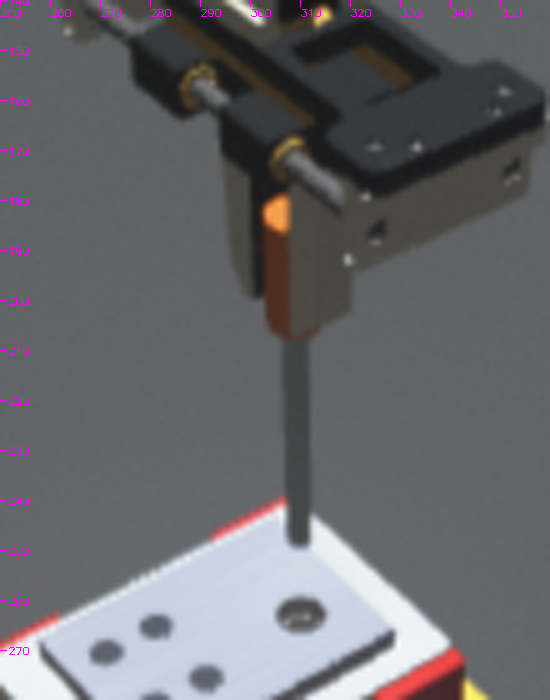

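View pics/w15.png

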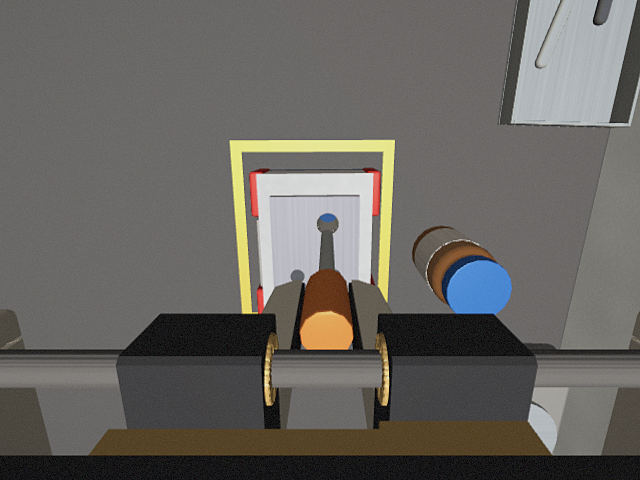

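Run:
```python
from h import *
w=snapshot("wrist"); crop(w,295,200,60,60,10,"w16.png")
```

```text
(no output)
```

View pics/w16.png

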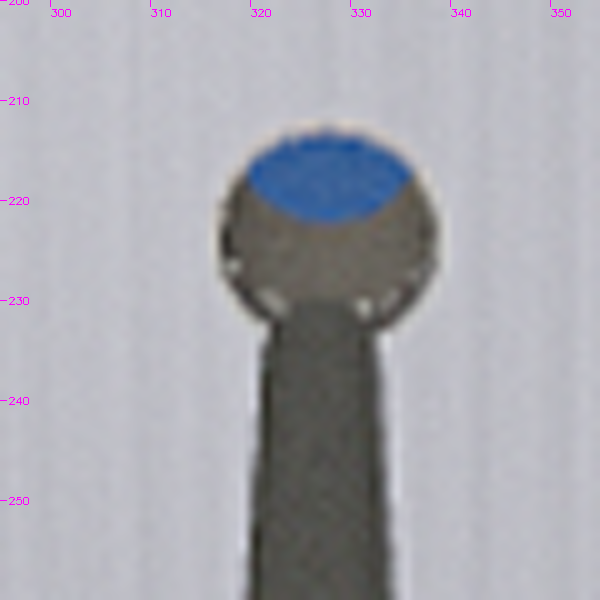

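Run:
```python
from h import *
w=snapshot("wrist")
print("well",onz(w,327.3,223.0,.077),"edges",onz(w,[316.8,338.2,327.3],[223,223,212.6],.077).round(4).tolist())
for z in(.117,.122): print("tip far edge",onz(w,326.8,229.5,z),"x edges",onz(w,[321.5,332],[233,233],z).round(4).tolist())
```

```text
well [0.64517118 0.02313923 0.077     ] edges [[0.6353, 0.0229, 0.077], [0.6554, 0.0234, 0.077], [0.6449, 0.0331, 0.077]]
tip far edge [0.64465093 0.02634288 0.117     ] x edges [[0.6403, 0.0232, 0.117], [0.6491, 0.0235, 0.117]]
tip far edge [0.64462271 0.02753105 0.122     ] x edges [[0.6404, 0.0245, 0.122], [0.649, 0.0247, 0.122]]
```

{"name": "send_rows", "arguments": {
  "steps": [
    [0.05,0.1,-1.2,0,1.2],
    [0,0,-1.2,0,1.2],
    [0,0,-1.2,0,1.2],
    [0,0,-1,0,1.2],
    [0,0,-1,0,1.2],
    [0,0,0,0,1.2]
  ]
}}

```text
clock: 21.82
tool_pos: [0.6451, 0.0207, 0.2087]
ee_rot: [-2.191, -2.25, 0.001]
contact_force: [0.4, -0.9, 0.5]
finger_gap: 0.0217
```

Run:
```python
from h import *
st()
s=snapshot("scene"); crop(s,250,160,110,130,5,"s17.png")
w=snapshot("wrist"); crop(w,270,190,110,100,6,"w17.png")
```

```text
t 21.82 tcp [0.6451 0.0207 0.2087] jawyaw 1.5 tilt 0.07 F [ 0.35 -0.89  0.49] gap 0.0217 q [-0.01  0.06  1.55  0.    1.53 -0.03]
```

View pics/s17.png

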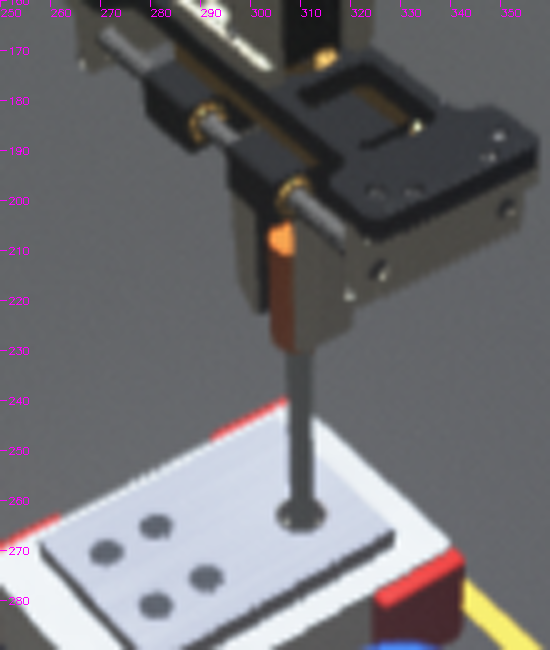

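View pics/w17.png

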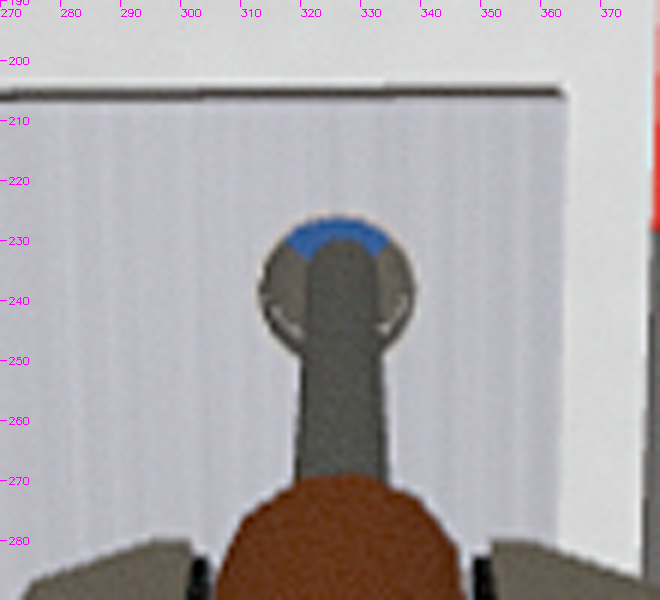

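Stem is inside the well mouth, centred (well px 313–338, stem 320–332). Lower on.

{"name": "send_rows", "arguments": {
  "steps": [
    [0,0,-1,0,1.2],
    [0,0,-1,0,1.2],
    [0,0,-1,0,1.2],
    [0,0,-0.7,0,1.2],
    [0,0,-0.3,0,1.2],
    [0,0,0,0,1.2]
  ]
}}

```text
clock: 22.68
tool_pos: [0.6454, 0.0207, 0.1696]
ee_rot: [-2.192, -2.25, 0.0]
contact_force: [-0.8, -1.6, -0.2]
finger_gap: 0.0215
```

Run:
```python
from h import *
st()
s=snapshot("scene"); crop(s,250,160,110,130,5,"s18.png")
```

```text
t 22.68 tcp [0.6454 0.0207 0.1696] jawyaw 1.51 tilt 0.01 F [-0.75 -1.56 -0.23] gap 0.0215 q [-0.01  0.08  1.6   0.    1.46 -0.03]
```

View pics/s18.png

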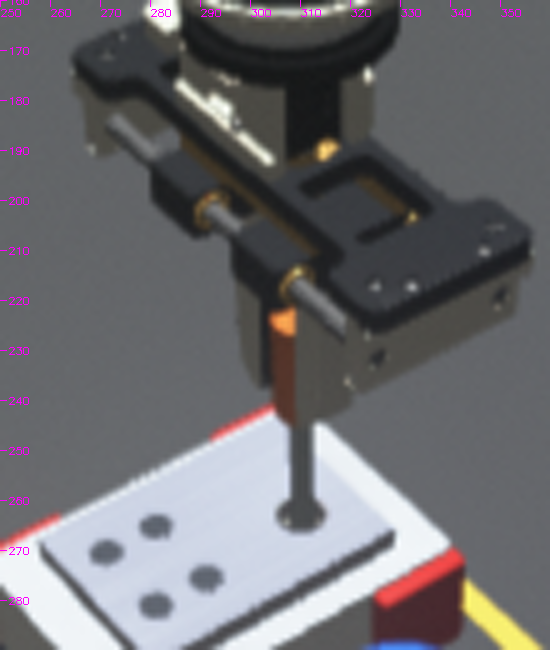

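{"name": "send_rows", "arguments": {
  "steps": [
    [0,0,-0.25,0,1.2],
    [0,0,0,0,1.2],
    [0,0,0,0,3],
    [0,0,0,0,9],
    [0,0,0,0,9],
    [0,0,0,0,9],
    [0,0,0,0,9],
    [0,0,0,0,9],
    [0,0,0,0,9],
    [0,0,0,0,9]
  ]
}}

```text
clock: 23.98
tool_pos: [0.6454, 0.0207, 0.1671]
ee_rot: [-2.192, -2.25, 0.0]
contact_force: [0.1, 0.2, -0.3]
finger_gap: 0.0897
```

Run:
```python
from h import *
st()
s=snapshot("scene"); crop(s,250,160,110,130,5,"s19.png")
w=snapshot("wrist"); cv2.imwrite("pics/w19.png",w["color"])
```

```text
t 23.98 tcp [0.6454 0.0207 0.1671] jawyaw 1.5 tilt 0.0 F [ 0.11  0.19 -0.28] gap 0.0897 q [-0.01  0.08  1.6  -0.    1.46 -0.03]
```

View pics/s19.png

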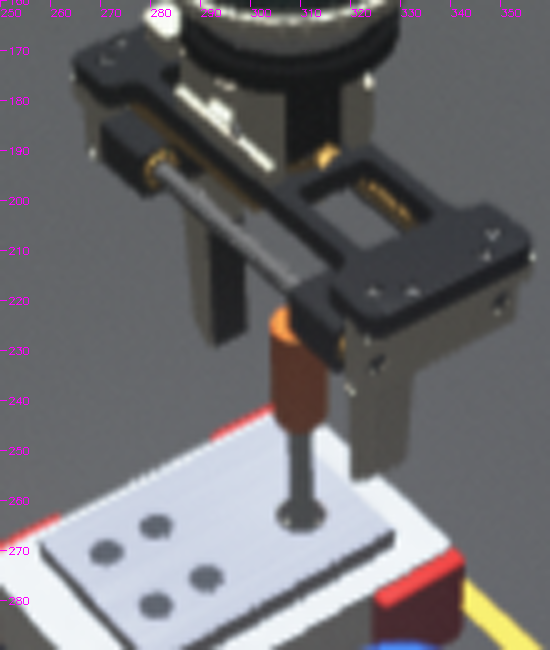

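View pics/w19.png

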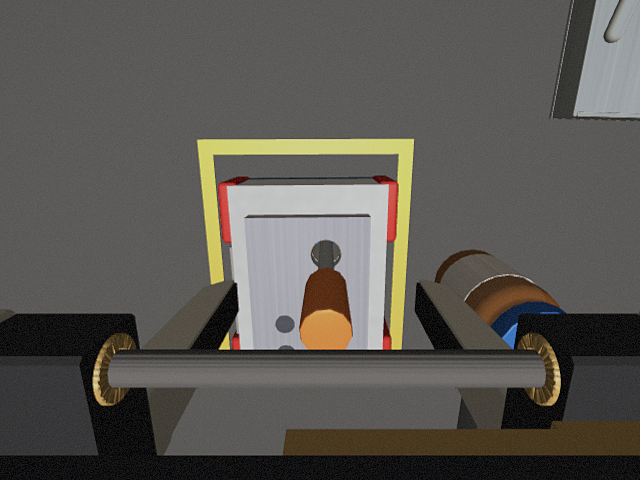

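Probe stands free and upright. Rise and retreat.

{"name": "send_rows", "arguments": {
  "steps": [
    [0,0,1.5,0,9],
    [0,0,3,0,9],
    [0,0,4,0,9],
    [0,0,4,0,9],
    [-2,0,2,0,9],
    [-4,0,0,0,9],
    [-4.5,0,0,0,9],
    [-4.5,0,0,0,9],
    [-4.5,0,0,0,9],
    [-3,0,0,0,9],
    [0,0,0,0,9]
  ]
}}

```text
clock: 25.45
tool_pos: [0.4192, 0.0208, 0.3141]
ee_rot: [2.19, 2.249, 0.004]
contact_force: [-0.3, -0.1, 0.8]
finger_gap: 0.0905
```

Run:
```python
from h import *
st()
s=snapshot("scene"); cv2.imwrite("pics/s20.png",s["color"]); hs=s
g=np.array([.634,-.013,np.radians(2)])
p=heater2("scene",g,[[-40,-58],[-40,0],[45,0],[45,-58]])
p=heater2("top",g,[[-40,-58],[-40,0],[45,0],[45,-58]])
t=snapshot("top"); cv2.imwrite("pics/t20.png",t["color"])
for n,q in(("top",t),("scene",hs)):
    hsv=cv2.cvtColor(q["color"],cv2.COLOR_BGR2HSV); m=(hsv[...,0]<22)&(hsv[...,1]>150)&(hsv[...,2]>50)
    P,u,v=cloud(q,m); k=(abs(P[:,0]-.645)<.05)&(abs(P[:,1]-.02)<.05)&(P[:,2]>.1); P=P[k]
    j=P[:,2]>np.percentile(P[:,2],98)-.012; print(n,"cap",np.median(P[j],0))
```

```text
t 25.45 tcp [0.4192 0.0208 0.3141] jawyaw 1.51 tilt 0.19 F [-0.3  -0.06  0.81] gap 0.0905 q [-0.01 -0.47  1.84  0.    1.77 -0.04]
scene cc 0.995 heater [ 0.6343 -0.0132] yaw 1.89 rel mm [ 5.4 -1.9] deg 0.29 left lead -0.6
top cc 0.998 heater [ 0.6341 -0.0131] yaw 2.06 rel mm [ 5.2 -1.8] deg 0.46 left lead -1.0
top cap [0.63749494 0.02163855 0.18085451]
scene cap [0.6471841  0.02076609 0.18130814]
```

View pics/s20.png

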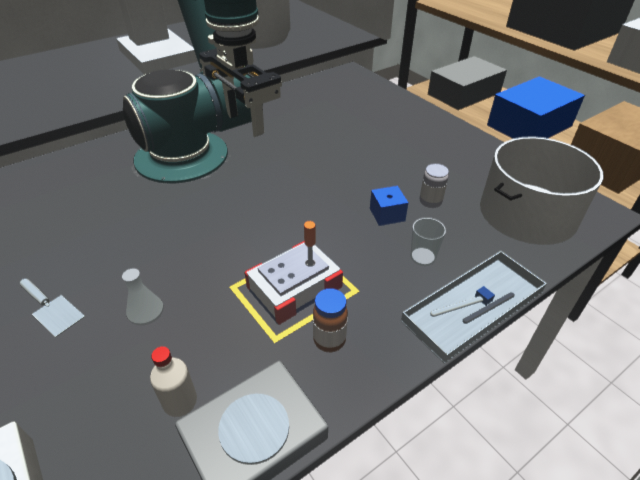

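View pics/t20.png

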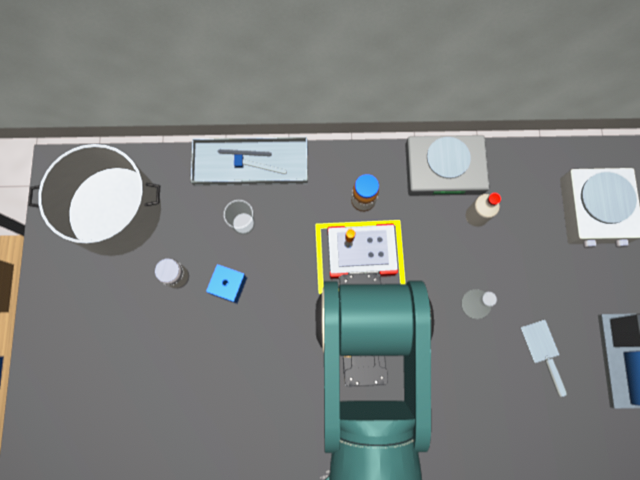

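```bash
python3 -c "
from bench import *
print(sign_off())"
```

```text
the job is handed in; nothing more can be done
None
```

I walked the heater into the taped frame, then put the probe in the wide well and handed the job in at about 25.5 s. The hand-in reports no verdict.

**Pushes**

| Push | Bumper | Measured lead after it |
|---|---|---|
| 1 | left | left side about 25 mm ahead |
| 2 | right | right side about 24 mm ahead |
| 3 | left | square |

I paused each push partway to measure, keeping the finger against the bumper.

**Last checks**
- **Heater:** it sits about 5 mm ahead of the frame's centre and 2 mm to its right. It is turned 0.3–0.5°, depending on the camera, and is wholly inside the tape with roughly 9 mm or more free on every side.
- **Probe:** it stands upright in the well. The handle top reads 181 mm above the worktop, against 182 mm expected if the stem is on the floor.
- **Surroundings:** by eye, the glassware, bottles and can stand where they did in the first pictures. The arm was clear of everything when I handed in.
- **Panel and force:** I aimed only at the bumpers. The largest force I read was about 24 N, sampled at the end of each move rather than continuously.

**Disagreements**
- During the second push my first image fit gave wrong heater poses. I replaced it with a fit that matched the points I read off by hand.
- In the final check the top camera put the handle top about 8 mm further back than the scene camera. I took that to be points on the handle's side getting mixed in, because the scene view shows the probe upright.

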